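# Lean the varnished base plates to dry and sort their fittings

## Task

Clear the display-stand kit away for the night: put every round foot in the round dish and every square pillar in the square tray, and lean every varnished base plate against the front of the pine tool box to dry, long way up with its foot on the table, sloping back onto the box, the plates side by side and not touching one another. Take the plates gently by their edges, for the varnish is soft, and leave everything else on the table where it is.

Things in the scene. Friction and masses are not known exactly. Their poses are not given: they have to be found in the camera images.
- toolbox: Closed pine tool box, fixed, 120 mm deep (its x) by 340 mm wide (its y) by 105 mm high, plus a lid handle up to 130 mm, toggle latch on its +y end. Origin: centre of its underside. Its plain front face is the plane x = -60 mm in its own frame and faces the robot (-x); yawed up to 9 degrees. Cork and pine grip well: a plate let go at 40 to 60 degrees against the face stays there.
- dish: Round white ceramic dish, fixed, 124 mm across the rim, 32 mm high, wall 4 mm, sides sloping outwards. Origin: centre of its underside. For the round feet.
- tray: Square grey tray, fixed, 120 x 120 x 32 mm outside, open on top, walls and floor 5 mm. Origin: centre of its underside, x and y along its sides. For the square pillars.
- plate1: Dark walnut base plate, freshly varnished, 130 mm (x) by 50 mm (y) by 10 mm (z), about 50 g, with a flat blank brass inlay on one face (flush, ignore it; either face and either end will do). Origin: its centre. Lies flat on the table at first. One plate may be absent. To be held by its two long edges; the soft edges are spoilt by a grip of more than 60 N on either finger, 25 to 40 N is plenty.
- plate2: Dark walnut base plate, freshly varnished, 130 mm (x) by 50 mm (y) by 10 mm (z), about 50 g, with a flat blank brass inlay on one face (flush, ignore it; either face and either end will do). Origin: its centre. Lies flat on the table at first. One plate may be absent. To be held by its two long edges; the soft edges are spoilt by a grip of more than 60 N on either finger, 25 to 40 N is plenty.
- plate3: Dark walnut base plate, freshly varnished, 130 mm (x) by 50 mm (y) by 10 mm (z), about 50 g, with a flat blank brass inlay on one face (flush, ignore it; either face and either end will do). Origin: its centre. Lies flat on the table at first. One plate may be absent. To be held by its two long edges; the soft edges are spoilt by a grip of more than 60 N on either finger, 25 to 40 N is plenty.
- foot1: Round dark walnut foot, a plain disc 34 mm in diameter and 14 mm thick (axis z), about 20 g. Origin: its centre. Lies flat at first. May be absent.
- foot2: Round dark walnut foot, a plain disc 34 mm in diameter and 14 mm thick (axis z), about 20 g. Origin: its centre. Lies flat at first. May be absent.
- foot3: Round dark walnut foot, a plain disc 34 mm in diameter and 14 mm thick (axis z), about 20 g. Origin: its centre. Lies flat at first. May be absent.
- pillar1: Square dark walnut pillar, a bar 50 mm long (x) and 18 x 18 mm thick (y, z), about 20 g. Origin: its centre. Lies flat at first. May be absent.
- pillar2: Square dark walnut pillar, a bar 50 mm long (x) and 18 x 18 mm thick (y, z), about 20 g. Origin: its centre. Lies flat at first. May be absent.
- pillar3: Square dark walnut pillar, a bar 50 mm long (x) and 18 x 18 mm thick (y, z), about 20 g. Origin: its centre. Lies flat at first. May be absent.
- bell: Chrome push button bell, fixed, 76 mm across, about 50 mm high, a bystander. Origin: centre of its underside.
- block1: Turned boxwood block, 34 mm across, 30 mm high, a bystander. Origin: centre of its underside.
- block2: Turned boxwood block, 34 mm across, 30 mm high, a bystander. Origin: centre of its underside.
- marble: Green glass paperweight with a flat foot, 54 mm across, 48 mm high, a bystander. Origin: centre of its underside.
- sextant: Brass sextant model on a dark wood plinth 130 x 110 mm, 60 mm high, a bystander. Origin: centre of its underside.
- glue: White glue bottle, 40 mm across, 75 mm high, a bystander. Origin: centre of its underside.
- mug: Blue mug, 72 mm across, 85 mm high, a bystander. Origin: centre of its underside.

How it is judged:
By the outcome, as a careful person would: the job done as asked, in the order asked, and still so for the second after the job is handed in, with the robot touching nothing.
Of plate1, plate2, plate3 only 2 to 3 are there at a start; the rules pass over those that are not, and their reading is None.
Of foot1, foot2, foot3, pillar1, pillar2, pillar3 only 5 to 6 are there at a start; the rules pass over those that are not, and their reading is None.
At some moment in a run one of foot1, foot2, foot3, pillar1, pillar2, pillar3 may be knocked a few centimetres aside while the robot is not near it.
Once in a run the grip may slacken for a moment while it holds something.
It also fails if it takes over 210 s, if anything falls off the work surface, if the arm or the gripper's body presses on something with over 40 N, if the wrist force passes 120 N, or if a joint passes its speed limit or range.

## Robot

A 7-joint arm with a two-finger parallel gripper is mounted at the origin on the work surface. World frame = base frame: x ahead of the robot, y to its left, z up, the work surface at z = 0. Lengths are in m, angles in rad, forces in N, time in s.
With the tool pointing down it reaches from about 0.425 to 0.875 m from the base axis. Payload 9.9 kg.
Tool frame: the origin (TCP) lies midway between the tips of the shut fingers; the grasp point (between the pads) lies 19 mm behind it (bot.tcp_to_grasp is the distance from the TCP to the grasp point, in m); z points along the fingers, y is the line along which they close (so a half turn about z gives the same grasp; the last joint's range is limited). The gripper opens to 85 mm and grips with 20 to 120 N. Pads are 22 mm wide; open, the fingers measure 114 mm over their backs; the gripper's body (76 mm by 85 mm) begins 54 mm behind the grasp point. The pads swing forward as they close: fully open they stand 13 mm farther back than shut.
Start: joints at [-1.232, 0.576, 0.025, 1.437, -0.015, 1.129, -0.057], TCP at [0.277, 0.616, 0.231] pointing down, gripper open.
Joint ranges: [-2.76, 2.76], [-0.34, 2.15], [-1.52, 1.57], [0.19, 2.46], [-1.09, 4.23], [0.17, 1.99], [-2.82, 2.82]. Speed limits (rad/s): [2.22, 2.22, 3.01, 3.01, 3.14, 3.14, 3.14].

## Interface

Orientations are given as a rotation vector (axis times angle).
In Python, from plant import bot gives the robot as it stands.
- The arm moves only by the shell command python3 -m inch 'ROWS' [OPENING] [FORCE]. ROWS is JSON, a list that holds one entry, the list of rows, each a list of 6 numbers: the shift along the world's x, y, z in mm, then the turn, a rotation vector about the world's x, y, z in rad. A call has 1 to 5 rows; each row is the pose to reach, as a shift and turn from the pose commanded when the call began; what a row does not reach only later rows make up. A row lasts 1/12 s, in which the tool goes at most 41.7 mm and 7.16 degrees, less where a joint would pass 70% of its speed; a pose out of reach is approached as far as the arm can. A call with a gripper value outside its range is refused whole. OPENING is the opening, from 0 (shut) to 1 (fully open), set as the call begins (- or left out, the last holds). The fingers move at their own pace and stop on an object; FORCE is the grip in N (left out, the last holds). Time passes only in rows, so rows that repeat a pose let the fingers close. It gives the time, the measured TCP pose, the force, the opening and the grip force at its end, in the units of the state.
- bot.sense(): the state, without advancing time (a new reading comes with each control period).
- bot.get_image(name): name is "scene" or "top" or "wrist"; returns (picture, depth): 400x640x3 uint8, blue, green, red; 400x640 float32, m along the optical axis (not along the pixel's ray), 0 where there is no reading.
- bot.calibration(name): a dict with "fx", "fy", "cx", "cy" (pixels), "camera_from_world" (4x4, takes a point from world to camera coordinates). Camera axes: x right, y down, z forward; pixel columns grow to the right and rows downward; lengths in m; the calibration is good to about 2 mm. The wrist camera is an equidistant fisheye: a pixel r from the principal point sees the ray r / f radians off the axis. A picture is of the moment at which its call begins: read the wrist's pose just before it. calibration takes no time and is no camera call; for the wrist camera it gives the pose at the moment of the call.
- bot.close_job(): hands the job in; it is judged then, once.
The state is a dict: "time": time; "qpos": joint angles; "qvel": joint speeds; "joint_torque": joint torques, N m; "eef_pos": TCP position; "orientation": TCP orientation; "contact_force": force on the tool from outside, world axes, zero at the start; "ft_torque": the same for the moment, N m; "opening": opening from 0.0 (shut) to 1.0 (fully open); "finger_force": force on a finger pad.
Only numpy, scipy, OpenCV 4.12 (cv2) and the standard library are available. Lean on these libraries where they do the work, as an engineer would, in place of code of your own. Each camera call takes 0.05 s, during which the arm holds its last target. There are 200 camera calls.

## Working session

There is one attempt and no reset: what is moved stays moved. The work goes in short steps, Python scripts to look and compute and a shell command to move; the robot and the scene stay as the last step left them, time stands still between calls to the robot, and variables do not carry over. Pictures are saved under pics/ and viewed, at most 15 in all, crops included, and the job is handed in when it is done.

```bash
mkdir -p pics; ls
cat > h.py <<'E'
import numpy as np, cv2
from scipy.spatial.transform import Rotation as R
from plant import bot
def shot(name,fn):
    s=bot.sense(); c=bot.calibration(name); im,d=bot.get_image(name)
    cv2.imwrite('pics/'+fn+'.png',im); np.savez('pics/'+fn+'.npz',im=im,d=d,T=c['camera_from_world'],k=[c['fx'],c['fy'],c['cx'],c['cy']])
    return im,d,c
def ld(fn):
    z=np.load('pics/'+fn+'.npz'); return z['im'],z['d'],z['T'],z['k']
def ray(k,T,u,v,fish=False):
    x=(u-k[2])/k[0]; y=(v-k[3])/k[1]
    if fish:
        r=np.hypot(x,y); s=np.sin(r)/r if r>1e-9 else 1; d=np.array([x*s,y*s,np.cos(r)])
    else: d=np.array([x,y,1.])
    Rm=T[:3,:3]; return -Rm.T@T[:3,3], Rm.T@d
def onz(k,T,u,v,z,fish=False):
    o,d=ray(k,T,u,v,fish); return o+d*(z-o[2])/d[2]
E
python3 - <<'E'
from h import *
shot('scene','s0');shot('top','t0')
s=bot.sense();print(s);print(bot.calibration('top'),bot.calibration('scene'),bot.tcp_to_grasp)
E
```

```text
pics
{'time': 0.1, 'qpos': array([-1.2318046 ,  0.57644153,  0.02483246,  1.4378353 , -0.0150019 ,
        1.12896208, -0.05648646]), 'qvel': array([-4.32949562e-08, -2.79405313e-03,  1.66462411e-04, -3.07738249e-03,
       -6.73872126e-04, -4.71890463e-04,  1.49982331e-04]), 'joint_torque': array([ 6.43944077e-03, -7.67315483e+01,  2.25805365e+00, -2.86610502e+01,
        1.58210448e-02,  8.58967222e-03, -1.18143336e-05]), 'eef_pos': array([0.27677896, 0.61520767, 0.23052892]), 'orientation': array([-6.59044722e-01, -3.07143793e+00,  2.26427295e-03]), 'contact_force': array([-0.01215299, -0.6732473 , -0.83231215]), 'ft_torque': array([0.04222902, 0.04370672, 0.01321437]), 'finger_force': 0.0, 'opening': 0.9998137915371562}
{'fx': 425.68903395528486, 'fy': 425.68903395528486, 'cx': 319.6457220820844, 'cy': 205.7339338690329, 'camera_from_world': array([[-2.01258081e-02, -9.99796996e-01, -9.58203689e-04,
         6.16338726e-02],
       [-9.74164880e-01,  1.98254434e-02, -2.24966083e-01,
         5.64588317e-01],
       [ 2.24939411e-01, -3.59417584e-03, -9.74366124e-01,
         9.83893167e-01],
       [ 0.00000000e+00,  0.00000000e+00,  0.00000000e+00,
         1.00000000e+00]])} {'fx': 386.76771286875845, 'fy': 386.76771286875845, 'cx': 314.71469450850736, 'cy': 195.24404012438782, 'camera_from_world': array([[-0.09383401,  0.99554514, -0.00922232,  0.01988479],
       [ 0.75850356,  0.06548568, -0.64837025, -0.40870258],
       [-0.64487792, -0.06783434, -0.76126931,  1.35304268],
       [ 0.        ,  0.        ,  0.        ,  1.        ]])} 0.0187
```

View pics/t0.png

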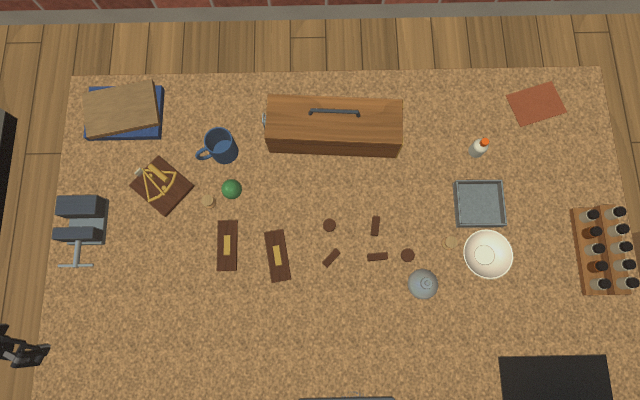

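View pics/s0.png

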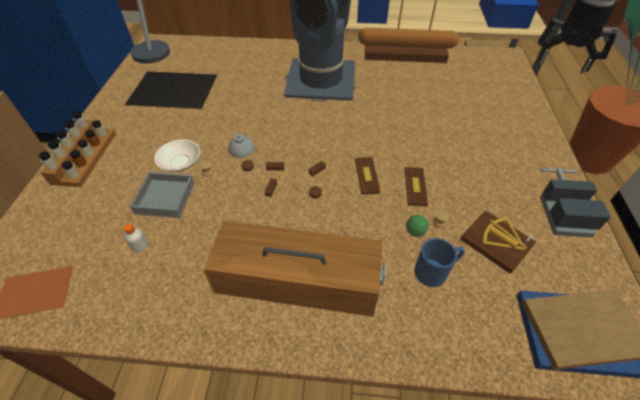

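The top view shows two plates (227,245 and 277,256), two feet (329,225; 407,255) and three pillars (375,226; 377,257; 331,258). The dish is at (488,254), the tray at (480,203) and the tool box at (333,125). The scene view agrees, so one plate and one foot are absent.

```bash
cat >> h.py <<'E'
def blobs(im,roi,amin=60,thr=75):
    u0,v0,u1,v1=roi
    m=np.zeros(im.shape[:2],np.uint8); g=im[...,2]; m[v0:v1,u0:u1]=((g<thr+30)&(im[...,0]<70))[v0:v1,u0:u1]*255
    out=[]
    for c in cv2.findContours(m,cv2.RETR_EXTERNAL,cv2.CHAIN_APPROX_NONE)[0]:
        if cv2.contourArea(c)<amin: continue
        out.append(c[:,0,:].astype(float))
    return out
def rects(k,T,cs,z,fish=False):
    res=[]
    for c in cs:
        p=np.array([onz(k,T,*q,z,fish)[:2] for q in c],np.float32)
        (cx,cy),(w,h),a=cv2.minAreaRect(p*1000)
        if w<h: w,h,a=h,w,a+90
        a=(a+90)%180-90
        res.append((round(cx),round(cy),round(w),round(h),round(a,1)))
    return res
E
python3 - <<'E'
from h import *
for fn,roi in(('t0',(205,200,425,290)),('s0',(230,145,440,215))):
    im,d,T,k=ld(fn); cs=blobs(im,roi)
    for z in(.009,.016): print(fn,z); [print(r,c.mean(0).round()) for r,c in zip(rects(k,T,cs,z),cs)]
# depth check top
    o,_=ray(k,T,0,0)
    for c in cs:
        u,v=c.mean(0).astype(int); dd=d[v,u]; p=T[:3,:3].T@(np.array([(u-k[2])/k[0]*dd,(v-k[3])/k[1]*dd,dd])-T[:3,3]); print((p*1000).round())
im,d,T,k=ld('t0')
vv,uu=np.mgrid[0:400,0:640]; P=np.stack([(uu-k[2])/k[0]*d,(vv-k[3])/k[1]*d,d],-1).reshape(-1,3)@np.eye(3)
W=((P-T[:3,3])@T[:3,:3]).reshape(400,640,3); np.save('pics/W.npy',W)
# dish, tray, box via depth
for n,(u0,v0,u1,v1),zl in(('dish',(460,226,518,282),(.024,.045)),('tray',(448,175,510,230),(.024,.045)),('box',(255,85,410,165),(.095,.115))):
    w=W[v0:v1,u0:u1]; m=(w[...,2]>zl[0])&(w[...,2]<zl[1]); q=w[m][:,:2].astype(np.float32)*1000
    print(n,m.sum(),np.median(w[m][:,2]),cv2.minAreaRect(q),cv2.boxPoints(cv2.minAreaRect(q)).round().tolist())
print(W[300,200],W[320,300],W[60,330])
E
```

```text
t0 0.009
(444, -92, 50, 18, -84.1) [377. 256.]
(447, -169, 31, 31, 42.6) [407. 255.]
(444, 24, 49, 18, -44.0) [331. 258.]
(452, 160, 129, 50, 9.1) [277. 256.]
(481, 288, 128, 50, -0.0) [227. 245.]
(527, 26, 31, 28, -1.3) [329. 225.]
(523, -91, 50, 19, -7.8) [375. 226.]
t0 0.016
(443, -91, 50, 18, -84.1) [377. 256.]
(446, -167, 31, 31, 42.6) [407. 255.]
(443, 24, 49, 18, -44.0) [331. 258.]
(452, 159, 128, 49, 9.1) [277. 256.]
(480, 286, 127, 50, -0.0) [227. 245.]
(526, 26, 31, 28, -1.3) [329. 225.]
(522, -90, 50, 19, -7.8) [375. 226.]
[444. -89.  17.]
[ 446. -167.   14.]
[444.  27.  18.]
[453. 160.  10.]
[483. 287.  13.]
[527.  27.  12.]
[524. -88.  17.]
s0 0.009
(534, 30, 38, 28, 4.9) [315. 192.]
(526, -87, 59, 21, -8.9) [270. 188.]
(489, 290, 133, 49, 0.5) [415. 187.]
(450, -88, 48, 27, -85.1) [275. 166.]
(447, 27, 55, 26, -42.3) [317. 168.]
(453, -165, 37, 28, 11.4) [247. 166.]
(460, 163, 132, 49, 8.7) [367. 176.]
s0 0.016
(540, 31, 37, 28, 4.9) [315. 192.]
(532, -85, 59, 21, -8.9) [270. 188.]
(495, 288, 132, 49, 0.5) [415. 187.]
(457, -87, 47, 27, -85.1) [275. 166.]
(454, 28, 55, 
[... 223 characters left out ...]
h 571 0.030594220006231625 ((444.0829772949219, -363.439697265625), (121.84671783447266, 121.50189971923828), 75.34951782226562) [[370.0, -407.0], [487.0, -438.0], [518.0, -320.0], [401.0, -289.0]]
tray 512 0.031560478914235184 ((570.313232421875, -359.8604431152344), (122.06100463867188, 131.8467254638672), 89.64027404785156) [[504.0, -420.0], [636.0, -421.0], [637.0, -299.0], [505.0, -298.0]]
box 6091 0.1054657926808065 ((779.0025634765625, 15.630142211914062), (350.2814025878906, 123.0655288696289), 86.1722412109375) [[706.0, -155.0], [829.0, -163.0], [852.0, 186.0], [729.0, 194.0]]
[0.34567085 0.35227116 0.00186372] [0.29269206 0.10399778 0.00424179] [ 1.4765342  -0.01734493 -0.75837783]
```

```bash
cat >> h.py <<'E'
def plan(x,y,z,ang=None,n=None):
    """mm target TCP, closing line angle deg (tool down)"""
    s=bot.sense(); p=s['eef_pos']*1000; Rm=R.from_rotvec(s['orientation'])
    yv=Rm.as_matrix()[:,1]; a=np.degrees(np.arctan2(yv[1],yv[0]))
    rv=np.zeros(3)
    if ang is not None:
        d=(ang-a+90)%180-90; b=np.radians(a+d); Y=np.array([np.cos(b),np.sin(b),0]); 
        if np.dot(Y,(R.from_euler('z',np.radians(d)).as_matrix()@yv))<0: Y=-Y
        Z=np.array([0,0,-1.]); M=np.stack([np.cross(Y,Z),Y,Z],1)
        rv=(R.from_matrix(M)*Rm.inv()).as_rotvec()
    dl=np.array([x,y,z])-p
    print('t',round(s['time'],2),'pos',p.round(1),'ang',round(a,1),'shift',dl.round(1),'turn',rv.round(3),'rows>=',max(np.linalg.norm(dl)/41.7,np.degrees(np.linalg.norm(rv))/7.16).round(1),'op',round(float(s['opening']),2),'ff',round(float(s['finger_force']),1),'q',s['qpos'].round(2)[[0,6]])
def topblobs(fn):
    im,d,_=shot('top',fn); im,d,T,k=ld(fn); cs=blobs(im,(205,180,430,300)); 
    for r in rects(k,T,cs,.014): print(r)
E
python3 - <<'E'
from h import *
W=np.load('pics/W.npy')
w=W[265:302,403:442]; m=w[...,2]>.012; print('bell',w[m].mean(0),w[m].min(0),w[m].max(0))
plan(447,-168,150,120)
E
```

```text
bell [ 0.37376008 -0.19680736  0.03702818] [ 0.32992619 -0.23629091  0.01244269] [0.41027359 0.05396443 1.08574445]
t 0.1 pos [276.8 615.2 230.5] ang 65.8 shift [ 170.2 -783.2  -80.5] turn [0.002 0.    0.946] rows>= 19.3 op 1.0 ff 0.0 q [-1.23 -0.06]
```

```bash
python3 - <<'E'
s=open('h.py').read()
s=s.replace("d=(ang-a+90)%180-90; b=","th=np.degrees(np.arctan2(y,x)); rel0=a-np.degrees(np.arctan2(p[1],p[0])); rel0=(rel0+180)%360-180; rt=(ang-th+90)%180-90; d=rt-rel0+(th-np.degrees(np.arctan2(p[1],p[0]))); b=")
s=s.replace("rv=(R.from_matrix(M)*Rm.inv()).as_rotvec()","rv=(R.from_matrix(M)*Rm.inv()).as_rotvec(); print('want turn deg',d.round(1))")
open('h.py','w').write(s)
E
python3 -m inch '[[[81,-138,-3,0,0,-0.39],[81,-138,-3,0,0,-0.39],[81,-138,-3,0,0,-0.39],[81,-138,-3,0,0,-0.39],[81,-138,-3,0,0,-0.39]]]' 0.65 40
python3 -m inch '[[[81,-138,-3,0,0,-0.39],[81,-138,-3,0,0,-0.39],[81,-138,-3,0,0,-0.39],[81,-138,-3,0,0,-0.39],[81,-138,-3,0,0,-0.39]]]'
python3 -m inch '[[[81,-138,-3,0,0,-0.39],[81,-138,-3,0,0,-0.39],[81,-138,-3,0,0,-0.39],[81,-138,-3,0,0,-0.39],[81,-138,-3,0,0,-0.39]]]'
python3 -c "
from h import *
plan(447,-168,110,112)"
```

```text
time: 0.52
eef_pos: [0.3634, 0.4697, 0.2284]
orientation: [1.256, 2.875, -0.005]
contact_force: [2.3, -0.0, 0.5]
opening: 0.646
finger_force: 0.0
time: 0.93
eef_pos: [0.4431, 0.3318, 0.2255]
orientation: [1.789, 2.578, -0.003]
contact_force: [-0.3, -0.7, 1.2]
opening: 0.65
finger_force: 0.0
time: 1.35
eef_pos: [0.5233, 0.1939, 0.2225]
orientation: [2.253, 2.183, -0.002]
contact_force: [-0.3, -0.5, 1.0]
opening: 0.652
finger_force: 0.0
want turn deg -66.2
t 1.35 pos [523.3 193.9 222.5] ang -1.8 shift [ -76.3 -361.9 -112.5] turn [ 0.005 -0.    -1.155] rows>= 9.3 op 0.65 ff 0.0 q [-0.7  -0.27]
```

```bash
python3 -m inch '[[[-38,-181,-56,0,0,-0.578],[-38,-181,-56,0,0,-0.578],[-38,-181,-56,0,0,-0.578],[-38,-181,-56,0,0,-0.578],[-38,-181,-56,0,0,-0.578]]]' >/dev/null
python3 -m inch '[[[-38,-181,-56,0,0,-0.578],[-38,-181,-56,0,0,-0.578],[-38,-181,-56,0,0,-0.578],[-38,-181,-56,0,0,-0.578],[-38,-181,-56,0,0,-0.578]]]'
python3 -c "
from h import *
plan(447,-168,110,112)
shot('wrist','w0')
plan(447,-168,2,112)"
```

```text
time: 2.18
eef_pos: [0.4428, -0.1634, 0.1095]
orientation: [3.083, 0.601, -0.001]
contact_force: [-0.9, 0.6, -0.4]
opening: 0.651
finger_force: 0.0
want turn deg -0.1
t 2.18 pos [ 442.8 -163.4  109.5] ang -67.9 shift [ 4.2 -4.6  0.5] turn [ 0.001 -0.001 -0.001] rows>= 0.2 op 0.65 ff 0.0 q [-0.16 -0.39]
want turn deg 0.4
t 2.23 pos [ 441.7 -167.2  109. ] ang -68.4 shift [   5.3   -0.8 -107. ] turn [ 0.004 -0.001  0.007] rows>= 2.6 op 0.65 ff 0.0 q [-0.15 -0.39]
```

View pics/w0.png

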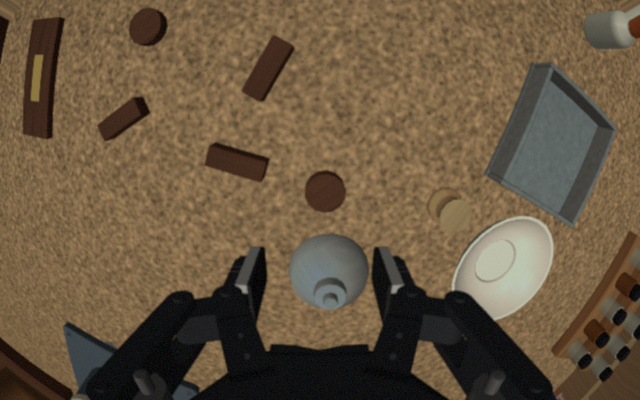

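The wrist view shows the foot ahead at (325,191), the bell at (329,272), the block at (455,210) and the dish at (503,268). I'll cross-check the foot's position from this view.

```bash
cat >> h.py <<'E'
def wristblobs(fn,z,roi=(0,0,640,245),fresh=True):
    if fresh: shot('wrist',fn)
    im,d,T,k=ld(fn); cs=blobs(im,roi,150)
    for r,c in zip(rects(k,T,cs,z,True),cs): print(r,c.mean(0).round())
E
python3 -c "
from h import *
wristblobs('w0',.012,fresh=False)
topblobs('t1')"
```

```text
(448, -165, 36, 33, 22.0) [325. 191.]
(446, -87, 55, 24, -85.2) [235. 161.]
(444, 28, 61, 22, -44.0) [123. 118.]
(581, -376, 121, 120, -1.0) [582. 145.]
(580, -301, 131, 27, 1.5) [514. 124.]
(522, -88, 55, 25, -9.2) [269.  68.]
(715, -377, 86, 22, -71.4) [598.  39.]
(782, -427, 36, 25, 14.2) [635.  27.]
(490, 255, 65, 23, 27.4) [ 2. 38.]
(458, 159, 139, 67, 11.4) [42. 71.]
(528, 27, 45, 35, 84.9) [149.  29.]
(391, -18, 285, 101, 88.8)
(470, -176, 100, 64, 88.8)
```

```bash
python3 -m inch '[[[3,0,-40,0,0,0],[3,0,-75,0,0,0],[3,0,-75,0,0,0],[3,0,-75,0,0,0]]]' 
python3 -c "
from h import *
plan(447,-167,1,112)"
```

```text
time: 2.62
eef_pos: [0.4462, -0.1593, 0.0347]
orientation: [-3.078, -0.615, 0.005]
contact_force: [0.9, 0.7, 0.1]
opening: 0.653
finger_force: 0.0
want turn deg -0.6
t 2.62 pos [ 446.2 -159.3   34.7] ang -67.4 shift [  0.8  -7.7 -33.7] turn [-0.002 -0.003 -0.01 ] rows>= 0.8 op 0.65 ff 0.0 q [-0.05 -0.28]
```

```bash
python3 -m inch '[[[0,0,0,0,0,0],[0,0,0,0,0,0]]]' | head -3
python3 -c "
from h import *
plan(447,-167,1,112)"
python3 -m inch '[[[0,0,0,0,0,0],[0,0,0,0,0,0]]]' | head -2
```

```text
time: 2.78
eef_pos: [0.448, -0.1604, 0.037]
orientation: [3.08, 0.614, 0.003]
want turn deg -0.6
t 2.78 pos [ 448.  -160.4   37. ] ang -67.4 shift [ -1.   -6.6 -36. ] turn [ 0.     0.002 -0.01 ] rows>= 0.9 op 0.65 ff 0.0 q [-0.06 -0.28]
time: 2.95
eef_pos: [0.4478, -0.1603, 0.0366]
```

```bash
python3 -m inch '[[[-1,-7,-18,0,0,-0.01],[-1,-7,-35,0,0,-0.01],[-1,-7,-35,0,0,-0.01],[-1,-7,-35,0,0,-0.01]]]' | head -4
python3 -m inch '[[[0,0,0,0,0,0],[0,0,0,0,0,0],[0,0,0,0,0,0],[0,0,0,0,0,0],[0,0,0,0,0,0]]]' 0 40
python3 -m inch '[[[0,0,40,0,0,0],[0,0,80,0,0,0],[0,0,80,0,0,0],[0,0,80,0,0,0],[0,0,80,0,0,0]]]'
python3 -c "
from h import *
plan(444,-363,110,0)
plan(444,-363,110,112)"
```

```text
time: 3.28
eef_pos: [0.4457, -0.1673, 0.0005]
orientation: [-3.084, -0.597, 0.001]
contact_force: [0.6, 0.1, 0.6]
time: 3.7
eef_pos: [0.4464, -0.1675, 0.0014]
orientation: [3.084, 0.598, 0.002]
contact_force: [-1.7, -1.3, 7.0]
opening: 0.373
finger_force: 39.1
time: 4.12
eef_pos: [0.4463, -0.1669, 0.0807]
orientation: [3.084, 0.599, 0.002]
contact_force: [0.1, 0.5, -1.7]
opening: 0.377
finger_force: 40.3
want turn deg 68.0
t 4.12 pos [ 446.3 -166.9   80.7] ang -68.0 shift [  -2.3 -196.1   29.3] turn [-1.000e-03  1.000e-03  1.187e+00] rows>= 9.5 op 0.38 ff 40.3 q [-0.12 -0.33]
want turn deg 0.0
t 4.12 pos [ 446.3 -166.9   80.7] ang -68.0 shift [  -2.3 -196.1   29.3] turn [-0.     0.001  0.   ] rows>= 4.8 op 0.38 ff 40.3 q [-0.12 -0.33]
```

```bash
python3 -m inch '[[[-5,-40,20,0,0,0],[-11,-81,20,0,0,0],[-16,-121,20,0,0,0],[-19,-162,20,0,0,0],[-19,-202,20,0,0,0]]]' | head -2
python3 -m inch '[[[0,0,0,0,0,0],[0,0,0,0,0,0],[0,0,0,0,0,0]]]'
python3 -c "
from h import *
plan(427,-370,20,112)"
```

```text
time: 4.53
eef_pos: [0.4254, -0.3709, 0.0993]
time: 4.78
eef_pos: [0.4262, -0.3686, 0.099]
orientation: [-3.082, -0.596, 0.002]
contact_force: [0.1, -0.0, -1.0]
opening: 0.373
finger_force: 40.3
want turn deg 0.1
t 4.78 pos [ 426.2 -368.6   99. ] ang -68.1 shift [  0.8  -1.4 -79. ] turn [-0.002 -0.002  0.002] rows>= 1.9 op 0.37 ff 40.3 q [ 0.28 -0.07]
```

```bash
python3 -m inch '[[[0,-1,-40,0,0,0],[0,-1,-79,0,0,0],[0,-1,-79,0,0,0],[0,-1,-79,0,0,0]]]' | head -4
python3 -m inch '[[[0,0,0,0,0,0],[0,0,0,0,0,0],[0,0,0,0,0,0]]]' 0.5
python3 -m inch '[[[0,0,40,0,0,0],[0,0,80,0,0,0],[0,0,90,0,0,0],[0,0,90,0,0,0]]]' 0.6 | head -2
python3 -c "
from h import *
shot('top','t2')
im,d,T,k=ld('t2'); print(rects(k,T,blobs(im,(205,180,400,275)),.014)) 
plan(527,26,100,90)"
```

```text
time: 5.12
eef_pos: [0.4261, -0.3679, 0.02]
orientation: [-3.079, -0.599, 0.005]
contact_force: [-0.1, -0.8, 0.2]
time: 5.37
eef_pos: [0.428, -0.3709, 0.0233]
orientation: [3.082, 0.598, 0.003]
contact_force: [0.2, 0.6, 0.7]
opening: 0.5
finger_force: 0.0
time: 5.7
eef_pos: [0.4287, -0.3721, 0.1159]
[(443, -91, 50, 17, -85.5), (443, 24, 48, 16, -46.3), (458, 160, 115, 49, 8.8), (481, 286, 128, 49, 0.4), (521, -90, 48, 18, -8.3), (626, 270, 50, 32, -4.9)]
want turn deg 158.0
t 5.75 pos [ 428.1 -371.1  113.8] ang -68.0 shift [ 98.9 397.1 -13.8] turn [-0.005  0.005  2.758] rows>= 22.1 op 0.6 ff 0.0 q [ 0.27 -0.08]
```

View pics/t2.png

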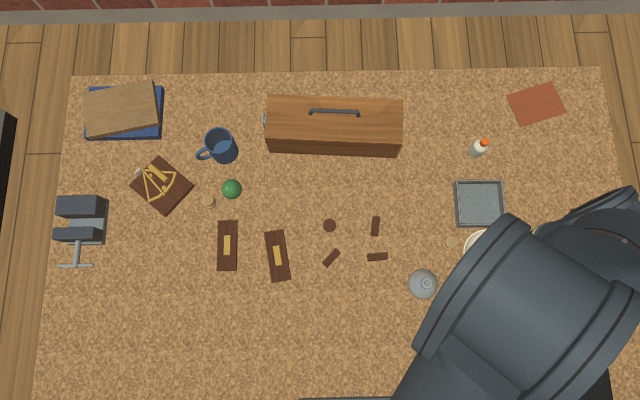

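The foot is still at (329,225), so my mask threshold was just too tight. Pillars and plates are unmoved.

```bash
sed -i 's/thr+30/thr+45/; s/amin=60/amin=50/' h.py
python3 -m inch '[[[10,40,-2,0,0,0],[20,80,-4,0,0,0],[30,120,-5,0,0,0],[40,160,-6,0,0,0],[49,199,-7,0,0,0]]]' | head -1
python3 -m inch '[[[10,40,-2,0,0,0],[20,80,-4,0,0,0],[30,120,-5,0,0,0],[40,160,-6,0,0,0],[49,198,-7,0,0,0]]]' | head -1
python3 -m inch '[[[0,0,-20,0,0,0],[0,0,-20,0,0,0],[0,0,-20,0,0,0]]]' | head -3
python3 -c "
from h import *
im,d,T,k=ld('t2'); print(rects(k,T,blobs(im,(205,180,400,275)),.012)) 
wristblobs('w1',.012)
plan(527,26,1,112)"
```

```text
time: 6.17
time: 6.58
time: 6.83
eef_pos: [0.5238, 0.0266, 0.0765]
orientation: [3.084, 0.599, -0.004]
[(444, -92, 51, 18, -86.4), (444, 24, 50, 18, -44.0), (458, 161, 117, 50, 9.1), (481, 287, 128, 51, -0.6), (527, 27, 31, 31, -1.3), (523, -90, 51, 19, -8.9), (627, 270, 50, 32, -4.9)]
(546, -85, 34, 16, -70.9) [457. 238.]
(622, -309, 75, 35, -81.4) [617. 232.]
(529, 31, 36, 36, -20.1) [318. 202.]
(479, 168, 101, 63, 11.2) [140. 196.]
(483, 289, 138, 90, 11.3) [ 44. 135.]
(743, -141, 243, 114, -51.0) [568.  42.]
(644, 112, 17, 11, -72.2) [269.   6.]
(593, 308, 112, 49, -85.6) [49. 22.]
want turn deg 0.1
t 6.88 pos [524.3  25.5  77.2] ang -68.1 shift [  2.7   0.5 -76.2] turn [ 0.001 -0.001  0.003] rows>= 1.8 op 0.6 ff 0.0 q [-0.53 -0.72]
```

```bash
python3 -m inch '[[[3,2,-40,0,0,0],[3,2,-76,0,0,0],[3,2,-76,0,0,0],[3,2,-76,0,0,0]]]' | head -4
python3 -m inch '[[[0,0,0,0,0,0],[0,0,0,0,0,0],[0,0,0,0,0,0],[0,0,0,0,0,0],[0,0,0,0,0,0]]]' 0 40
python3 -m inch '[[[0,0,40,0,0,0],[0,0,80,0,0,0],[0,0,80,0,0,0],[0,0,80,0,0,0],[0,0,80,0,0,0]]]'
python3 -c "
from h import *
plan(461,-356,95,112)"
```

```text
time: 7.22
eef_pos: [0.5274, 0.0265, 0.0012]
orientation: [3.085, 0.592, -0.003]
contact_force: [-0.5, -0.5, 1.3]
time: 7.63
eef_pos: [0.5283, 0.0276, 0.0029]
orientation: [3.084, 0.596, 0.003]
contact_force: [-3.2, -3.6, 9.6]
opening: 0.37
finger_force: 39.9
time: 8.05
eef_pos: [0.5279, 0.0291, 0.0819]
orientation: [-3.083, -0.598, -0.002]
contact_force: [-0.1, -0.0, -0.1]
opening: 0.372
finger_force: 40.1
want turn deg 0.0
t 8.05 pos [527.9  29.1  81.9] ang -68.0 shift [ -66.9 -385.1   13.1] turn [-0.001  0.001  0.001] rows>= 9.4 op 0.37 ff 40.1 q [-0.54 -0.72]
```

```bash
python3 -m inch '[[[-7,-39,7,0,0,0],[-14,-78,13,0,0,0],[-20,-117,13,0,0,0],[-27,-156,13,0,0,0],[-34,-195,13,0,0,0]]]' | head -1
python3 -m inch '[[[-7,-39,0,0,0,0],[-14,-78,0,0,0,0],[-20,-117,0,0,0,0],[-27,-156,0,0,0,0],[-33,-190,0,0,0,0]]]' | head -1
python3 -m inch '[[[0,0,0,0,0,0],[0,0,0,0,0,0],[0,0,0,0,0,0]]]'
python3 -c "
from h import *
shot('wrist','w2')
plan(461,-356,20,112)"
```

```text
time: 8.47
time: 8.88
time: 9.13
eef_pos: [0.4604, -0.3555, 0.0931]
orientation: [-3.082, -0.596, 0.002]
contact_force: [0.2, 0.5, 0.3]
opening: 0.374
finger_force: 40.1
want turn deg 0.0
t 9.18 pos [ 460.9 -354.8   93.3] ang -68.0 shift [  0.1  -1.2 -73.3] turn [-0.002 -0.001  0.   ] rows>= 1.8 op 0.38 ff 40.1 q [ 0.23 -0.12]
```

View pics/w2.png

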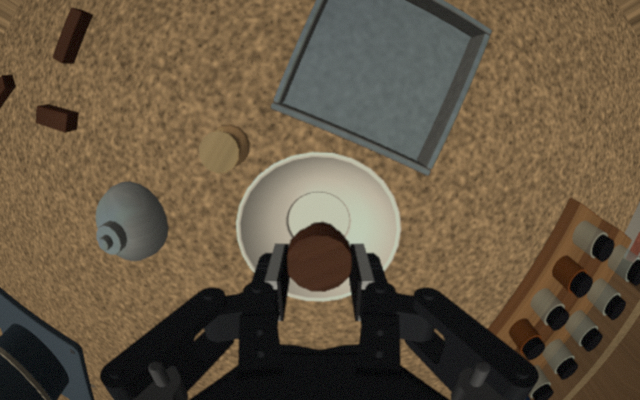

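The foot is held at (320,262) over the dish, whose flat floor (318,220) is clear; the first foot lies hidden behind the held one. I'll lower and release.

```bash
python3 -m inch '[[[1,-1,-40,0,0,0],[1,-1,-70,0,0,0],[1,-1,-70,0,0,0],[1,-1,-70,0,0,0]]]' | head -4
python3 -m inch '[[[0,0,0,0,0,0],[0,0,0,0,0,0],[0,0,0,0,0,0]]]' 0.5
python3 -m inch '[[[0,0,40,0,0,0],[0,0,80,0,0,0],[0,0,120,0,0,0],[0,0,120,0,0,0],[0,0,120,0,0,0]]]' 0.45 | head -2
python3 -c "
from h import *
wristblobs('w3',.016,(0,0,640,300))
plan(523,-90,60,82);plan(444,-92,60,4);plan(444,24,60,46)"
```

```text
time: 9.52
eef_pos: [0.4616, -0.3554, 0.0234]
orientation: [-3.081, -0.599, 0.004]
contact_force: [0.3, -0.6, 0.1]
time: 9.77
eef_pos: [0.4628, -0.3578, 0.026]
orientation: [3.082, 0.598, 0.003]
contact_force: [-0.2, 0.3, 0.6]
opening: 0.501
finger_force: 0.0
time: 10.18
eef_pos: [0.4632, -0.3585, 0.1478]
(140, 29, 198, 69, -65.8) [ 34. 280.]
(406, -491, 135, 68, -72.8) [391. 281.]
(331, -301, 134, 68, -63.8) [246. 282.]
(392, -230, 71, 40, 21.3) [175. 201.]
(446, -362, 70, 33, 19.3) [316. 202.]
(486, -285, 33, 26, 38.0) [251. 133.]
(598, -790, 492, 313, -79.0) [585. 223.]
(681, -661, 112, 54, -51.9) [607. 120.]
(515, -288, 20, 14, 83.6) [269. 106.]
(455, -75, 116, 56, -73.2) [ 81. 108.]
(517, -162, 27, 14, 49.8) [149.  65.]
(650, -459, 46, 22, -45.0) [488.  51.]
(675, -527, 150, 67, -39.0) [541.  63.]
(645, -417, 28, 14, 53.1) [451.  34.]
(702, -493, 71, 22, -33.5) [530.  28.]
(580, -213, 24, 19, 64.8) [218.  15.]
(773, -643, 196, 143, -49.1) [609.  43.]
(713, -479, 48, 26, -53.3) [517.  10.]
(680, -430, 38, 24, -84.6) [475.  12.]
(653, -380, 33, 19, -60.1) [420.   8.]
(578, -358, 118, 118, -0.8) [364.  76.]
(473, -26, 349, 193, -85.3) [73. 49.]
want turn deg -30.0
t 10.23 pos [ 462.6 -357.5  146. ] ang -68.0 shift [ 60.4 267.5 -86. ] turn [ 0.002  0.003 -0.523] rows>= 6.9 op 0.45 ff 0.0 q [ 0.19 -0.16]
want turn deg 72.0
t 10.23 pos [ 462.6 -357.5  146. ] ang -68.0 shift [-18.6 265.5 -86. ] turn [-1.000e-03  3.000e-03  1.257e+00] rows>= 10.1 op 0.45 ff 0.0 q [ 0.19 -0.16]
want turn deg 114.0
t 10.23 pos [ 462.6 -357.5  146. ] ang -68.0 shift [-18.6 381.5 -86. ] turn [-0.002  0.003  1.99 ] rows>= 15.9 op 0.45 ff 0.0 q [ 0.19 -0.16]
```

View pics/w3.png

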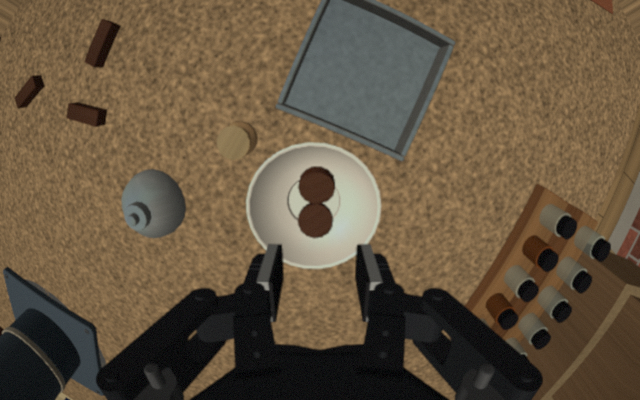

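Both feet lie side by side in the dish at (317,185) and (315,220). Next come the pillars, after one tray measurement.

```bash
python3 - <<'E'
from h import *
im,d,T,k=ld('t0')
hsv=cv2.cvtColor(im,cv2.COLOR_BGR2HSV); m=np.zeros((400,640),np.uint8)
b=im.astype(int); g=(b[...,2]-b[...,0]<15); m[170:232,445:515]=g[170:232,445:515]*255
c=max(cv2.findContours(m,0,1)[0],key=cv2.contourArea)[:,0,:].astype(float); print(rects(k,T,[c],.032))
im,d,T,k=ld('w3'); b=im.astype(int); g=(b[...,2]-b[...,0]<15)&(b[...,2]<150); m=np.zeros((400,640),np.uint8); m[0:165,270:460]=g[0:165,270:460]*255
c=max(cv2.findContours(m,0,1)[0],key=cv2.contourArea)[:,0,:].astype(float); print(rects(k,T,[c],.032,True))
plan(523,-90,60,81.5)
E
python3 -m inch '[[[8,36,-11,0,0,-0.08],[16,72,-22,0,0,-0.16],[24,108,-32,0,0,-0.24],[32,144,-32,0,0,-0.32],[38,169,-32,0,0,-0.4]]]' 0.45 60| head -1
python3 -m inch '[[[8,36,-11,0,0,-0.08],[16,72,-22,0,0,-0.125],[22,98,-34,0,0,-0.125],[22,98,-54,0,0,-0.125],[22,98,-54,0,0,-0.125]]]' | head -1
python3 -m inch '[[[0,0,0,0,0,0],[0,0,0,0,0,0]]]' | head -2
python3 -c "
from h import *
wristblobs('w4',.016,(200,100,440,260))
plan(523,-90,5,81.5)"
```

```text
[(573, -356, 127, 120, 88.8)]
[(576, -357, 119, 119, 89.3)]
want turn deg -30.5
t 10.23 pos [ 462.6 -357.5  146. ] ang -68.0 shift [ 60.4 267.5 -86. ] turn [ 0.002  0.003 -0.532] rows>= 6.9 op 0.45 ff 0.0 q [ 0.19 -0.16]
time: 10.65
time: 11.07
time: 11.23
eef_pos: [0.5215, -0.0919, 0.0587]
(506, -52, 23, 13, 83.2) [269. 253.]
(497, -124, 23, 16, 80.2) [369. 252.]
(524, -87, 58, 23, -11.1) [314. 215.]
want turn deg -0.2
t 11.28 pos [521.8 -92.   59.1] ang -98.3 shift [  1.2   2.  -54.1] turn [ 0.001  0.001 -0.004] rows>= 1.3 op 0.45 ff 0.0 q [-0.35 -0.88]
```

```bash
python3 -m inch '[[[1,3,-40,0,0,0],[1,3,-54,0,0,0],[1,3,-54,0,0,0],[1,3,-54,0,0,0]]]' | head -4
python3 -m inch '[[[0,0,0,0,0,0],[0,0,0,0,0,0],[0,0,0,0,0,0],[0,0,0,0,0,0],[0,0,0,0,0,0]]]' 0 40
python3 -m inch '[[[0,0,40,0,0,0.05],[0,0,80,0,0,0.1],[0,0,80,0,0,0.14],[0,0,80,0,0,0.14]]]'
python3 -c "
from h import *
plan(547,-379,85,89)"
```

```text
time: 11.62
eef_pos: [0.5228, -0.0887, 0.0049]
orientation: [3.133, -0.226, -0.0]
contact_force: [-0.7, -0.2, 1.2]
time: 12.03
eef_pos: [0.5238, -0.0883, 0.0059]
orientation: [3.133, -0.224, 0.004]
contact_force: [-0.7, -1.5, 5.5]
opening: 0.197
finger_force: 39.4
time: 12.37
eef_pos: [0.5246, -0.0879, 0.0872]
orientation: [3.141, -0.0, 0.009]
contact_force: [0.7, -0.0, -0.4]
opening: 0.196
finger_force: 39.4
want turn deg -1.0
t 12.37 pos [524.6 -87.9  87.2] ang -90.0 shift [  22.4 -291.1   -2.2] turn [ 0.     0.005 -0.017] rows>= 7.0 op 0.2 ff 39.4 q [-0.37 -0.81]
```

```bash
python3 -m inch '[[[3,-40,0,0,0,0],[6,-80,0,0,0,0],[9,-120,0,0,0,0],[12,-160,0,0,0,0],[15,-195,0,0,0,0]]]' | head -1
python3 -m inch '[[[3,-40,0,0,0,0],[7,-80,0,0,0,0],[7,-96,0,0,0,0],[7,-96,0,0,0,0],[7,-96,0,0,0,0]]]' | tail -2
python3 -c "
from h import *
plan(547,-379,14,89)"
```

```text
time: 12.78
opening: 0.199
finger_force: 39.4
want turn deg -0.7
t 13.2 pos [ 543.9 -379.2   83.5] ang -90.3 shift [  3.1   0.2 -69.5] turn [-0.001 -0.001 -0.012] rows>= 1.7 op 0.2 ff 39.4 q [ 0.17 -0.5 ]
```

```bash
python3 -m inch '[[[2,0,-40,0,0,0],[2,0,-69,0,0,0],[2,0,-69,0,0,0],[2,0,-69,0,0,0]]]' | head -4
python3 -m inch '[[[0,0,0,0,0,0],[0,0,0,0,0,0]]]' 0.33
python3 -m inch '[[[0,0,40,0,0,0],[0,0,80,0,0,0],[0,0,110,0,0,0],[0,0,110,0,0,0],[0,0,110,0,0,0]]]' 0.4 | head -2
python3 -c "
from h import *
wristblobs('w5',.016,(200,50,440,300))
plan(444,24,80,46)"
```

```text
time: 13.53
eef_pos: [0.5466, -0.376, 0.014]
orientation: [-3.139, 0.002, 0.004]
contact_force: [0.2, -0.2, 1.1]
time: 13.7
eef_pos: [0.5476, -0.3782, 0.0167]
orientation: [3.141, -0.003, 0.002]
contact_force: [0.5, -0.2, 0.7]
opening: 0.333
finger_force: 0.0
time: 14.12
eef_pos: [0.548, -0.3792, 0.1289]
(461, -460, 106, 66, 85.7) [388. 281.]
(462, -314, 135, 67, -87.3) [266. 283.]
(486, -280, 32, 26, 52.0) [217. 251.]
(572, -355, 118, 118, 89.3) [272. 188.]
want turn deg 136.1
t 14.17 pos [ 547.4 -378.3  126.9] ang -90.1 shift [-103.4  402.3  -46.9] turn [-3.000e-03  2.000e-03  2.376e+00] rows>= 19.0 op 0.4 ff 0.0 q [ 0.15 -0.53]
```

View pics/w5.png

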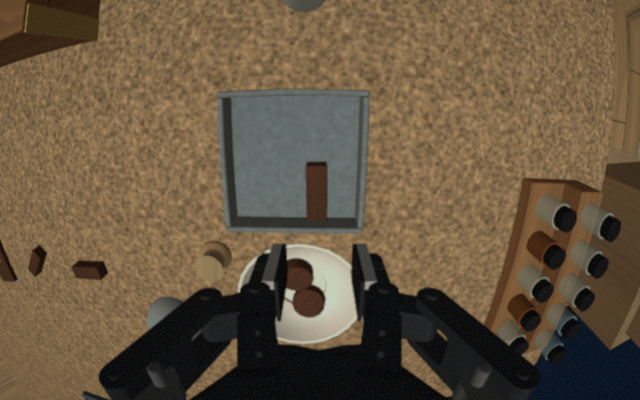

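The pillar lies flat in the tray at (317,190), and the feet are in the dish.

```bash
python3 -m inch '[[[-10,38,0,0,0,-0.08],[-20,76,0,0,0,-0.16],[-30,114,0,0,0,-0.24],[-40,152,0,0,0,-0.32],[-50,190,0,0,0,-0.4]]]' | head -1
python3 -m inch '[[[-10,38,-5,0,0,-0.08],[-20,76,-10,0,0,-0.16],[-30,114,-15,0,0,-0.24],[-40,152,-25,0,0,-0.32],[-51,190,-40,0,0,-0.37]]]' | head -1
python3 -m inch '[[[-2,22,-7,0,0,0],[-2,22,-7,0,0,0],[-2,22,-7,0,0,0]]]' | head -2
python3 -c "
from h import *
wristblobs('w6',.016,(200,100,440,260))
plan(444,24,5,46)"
```

```text
time: 14.58
time: 15.0
time: 15.25
eef_pos: [0.4431, 0.0243, 0.0777]
(445, 71, 27, 17, 47.2) [275. 252.]
(396, 19, 25, 18, 44.5) [365. 252.]
(444, 30, 62, 22, -42.0) [314. 212.]
(445, -72, 29, 24, 49.9) [419. 114.]
want turn deg 180.2
t 15.3 pos [443.8  22.9  78.3] ang -134.2 shift [  0.2   1.1 -73.3] turn [-1.000e-03 -1.000e-03 -3.139e+00] rows>= 25.1 op 0.4 ff 0.0 q [-0.75 -1.49]
```

```bash
python3 -m inch '[[[1,3,-40,0,0,0],[1,3,-73,0,0,0],[1,3,-73,0,0,0],[1,3,-73,0,0,0]]]' | head -4
python3 -m inch '[[[0,0,0,0,0,0],[0,0,0,0,0,0],[0,0,0,0,0,0],[0,0,0,0,0,0],[0,0,0,0,0,0]]]' 0 40
python3 -m inch '[[[0,0,40,0,0,0],[0,0,80,0,0,0],[0,0,80,0,0,0],[0,0,80,0,0,0],[0,0,80,0,0,0]]]'
python3 -c "
from h import *
plan(547,-335,85,89)"
```

```text
time: 15.63
eef_pos: [0.4448, 0.0246, 0.0051]
orientation: [-2.908, 1.188, 0.003]
contact_force: [0.9, -0.7, 1.4]
time: 16.05
eef_pos: [0.4461, 0.0245, 0.007]
orientation: [2.908, -1.185, 0.006]
contact_force: [-0.7, -4.0, 9.0]
opening: 0.197
finger_force: 41.0
time: 16.47
eef_pos: [0.4453, 0.0266, 0.086]
orientation: [-2.91, 1.182, -0.002]
contact_force: [-0.4, -1.0, -0.5]
opening: 0.198
finger_force: 40.0
want turn deg 43.2
t 16.47 pos [445.3  26.6  86. ] ang -134.2 shift [ 101.7 -361.6   -1. ] turn [-0.001  0.001  0.754] rows>= 9.0 op 0.2 ff 40.0 q [-0.73 -1.58]
```

```bash
python3 -m inch '[[[11,-38,0,0,0,0.08],[22,-76,0,0,0,0.16],[33,-114,0,0,0,0.24],[44,-152,0,0,0,0.32],[54,-190,0,0,0,0.4]]]' | head -1
python3 -m inch '[[[11,-38,0,0,0,0.08],[22,-76,0,0,0,0.16],[33,-114,0,0,0,0.24],[44,-152,0,0,0,0.32],[48,-172,0,0,0,0.355]]]' | head -1
python3 -m inch '[[[0,0,0,0,0,0],[0,0,0,0,0,0],[0,0,0,0,0,0]]]' | tail -2
python3 -c "
from h import *
plan(547,-335,14,89)"
```

```text
time: 16.88
time: 17.3
opening: 0.197
finger_force: 40.0
want turn deg 0.0
t 17.55 pos [ 546.4 -334.7   84.3] ang -91.0 shift [  0.6  -0.3 -70.3] turn [-0.002 -0.002  0.001] rows>= 1.7 op 0.2 ff 40.0 q [ 0.13 -0.61]
```

```bash
python3 -m inch '[[[1,0,-40,0,0,0],[1,0,-70,0,0,0],[1,0,-70,0,0,0],[1,0,-70,0,0,0]]]' | head -4
python3 -m inch '[[[0,0,0,0,0,0],[0,0,0,0,0,0]]]' 0.33
python3 -m inch '[[[0,0,40,0,0,0],[0,0,80,0,0,0],[0,0,100,0,0,0],[0,0,100,0,0,0],[0,0,100,0,0,0]]]' 0.4 | head -2
python3 -c "
from h import *
shot('top','t3')
im,d,T,k=ld('t3'); print(rects(k,T,blobs(im,(205,200,400,275)),.014)) 
plan(444,-92,80,4)"
```

```text
time: 17.88
eef_pos: [0.5491, -0.3332, 0.0137]
orientation: [-3.14, 0.024, 0.001]
contact_force: [2.8, 0.2, -2.8]
time: 18.05
eef_pos: [0.548, -0.3345, 0.0154]
orientation: [-3.14, 0.025, 0.001]
contact_force: [0.3, -1.0, 0.9]
opening: 0.336
finger_force: 0.0
time: 18.47
eef_pos: [0.5485, -0.3357, 0.1172]
[(458, 160, 116, 50, 9.3), (481, 286, 128, 50, -0.0)]
want turn deg 95.0
t 18.52 pos [ 548.  -335.1  115.8] ang -91.0 shift [-104.   243.1  -35.8] turn [-1.000e-03 -0.000e+00  1.657e+00] rows>= 13.3 op 0.4 ff 0.0 q [ 0.12 -0.64]
```

```bash
python3 -m inch '[[[-35,81,0,0,0,0.552],[-35,81,0,0,0,0.552],[-35,81,0,0,0,0.552],[-35,81,0,0,0,0.552],[-35,81,0,0,0,0.552]]]' | head -1
python3 -m inch '[[[-35,81,0,0,0,0.552],[-35,81,0,0,0,0.552],[-35,81,0,0,0,0.552],[-35,81,0,0,0,0.552],[-35,81,0,0,0,0.552]]]' | head -1
python3 -m inch '[[[-34,81,0,0,0,0.552],[-34,81,0,0,0,0.552],[-34,81,0,0,0,0.552],[-34,81,0,0,0,0.552],[-34,81,0,0,0,0.552]]]' | head -1
python3 -m inch '[[[0,0,-36,0,0,0],[0,0,-36,0,0,0],[0,0,-36,0,0,0]]]' | head -2
python3 -c "
from h import *
wristblobs('w7',.016,(200,100,440,260))
wristblobs('w7',.016,(0,0,640,260),False)
plan(444,-91,5,4)"
```

```text
time: 18.93
time: 19.35
time: 19.77
time: 20.02
eef_pos: [0.4419, -0.0926, 0.0781]
(444, -87, 63, 28, 87.8) [326. 207.]
(513, -56, 20, 16, 65.2) [425. 173.]
(387, -56, 19, 19, 63.7) [247. 160.]
(510, -17, 24, 13, 53.4) [426. 117.]
(383, -20, 14, 12, -5.5) [239. 109.]
(641, -58, 44, 20, -43.8) [553. 189.]
(444, -87, 63, 28, 87.8) [326. 207.]
(513, -56, 20, 16, 65.2) [425. 173.]
(387, -56, 19, 19, 63.7) [247. 160.]
(635, -17, 26, 14, 51.2) [559. 141.]
(550, -20, 30, 13, 78.3) [475. 132.]
(510, -17, 24, 13, 53.4) [426. 117.]
(383, -17, 20, 14, 83.2) [241. 105.]
(253, -19, 34, 29, 10.4) [ 89. 111.]
(299, -20, 30, 13, 78.3) [135. 111.]
(435, 3, 14, 11, -59.9) [322.  78.]
(421, 15, 18, 16, -86.3) [300.  56.]
(596, 46, 36, 27, 16.3) [532.  54.]
(461, 22, 17, 14, -17.6) [364.  52.]
(335, 22, 17, 15, -18.8) [180.  48.]
(409, 32, 14, 12, -48.7) [283.  32.]
(551, 46, 32, 23, -29.2) [484.  42.]
(572, 58, 24, 19, 69.7) [509.  32.]
(722, -20, 314, 186, -70.1) [586. 110.]
(588, 84, 37, 13, 18.8) [528.   5.]
(553, 73, 31, 12, 20.3) [491.   8.]
(520, 60, 28, 24, -35.6) [450.  16.]
(505, 29, 71, 37, -56.0) [427.  45.]
(469, 46, 34, 28, 9.1) [374.  19.]
(445, 52, 23, 10, 6.0) [339.   5.]
(425, 44, 32, 20, -27.6) [308.  18.]
(370, 36, 85, 44, -35.1) [226.  27.]
(320, 51, 24, 14, 17.5) [163.  10.]
(301, 44, 45, 23, -36.2) [140.  24.]
(203, -2, 244, 216, -87.9) [57. 69.]
want turn deg 0.1
t 20.07 pos [442.8 -92.8  79.1] ang 3.9 shift [  1.2   1.8 -74.1] turn [-0.    -0.004  0.003] rows>= 1.8 op 0.4 ff 0.0 q [-0.01  0.34]
```

```bash
python3 -m inch '[[[2,2,-40,0,0,0],[2,2,-73,0,0,0],[2,2,-73,0,0,0],[2,2,-73,0,0,0]]]' | head -4
python3 -m inch '[[[0,0,0,0,0,0],[0,0,0,0,0,0],[0,0,0,0,0,0],[0,0,0,0,0,0],[0,0,0,0,0,0]]]' 0 40
python3 -m inch '[[[0,0,40,0,0,0],[0,0,80,0,0,0],[0,0,80,0,0,0],[0,0,80,0,0,0],[0,0,80,0,0,0]]]'
python3 -c "
from h import *
plan(601,-357,85,89)"
```

```text
time: 20.4
eef_pos: [0.4451, -0.091, 0.0066]
orientation: [-2.143, -2.293, 0.003]
contact_force: [-0.3, -0.4, 0.8]
time: 20.82
eef_pos: [0.4471, -0.0912, 0.0085]
orientation: [2.143, 2.294, 0.003]
contact_force: [-1.6, 0.5, 11.0]
opening: 0.198
finger_force: 41.4
time: 21.23
eef_pos: [0.4465, -0.0908, 0.0876]
orientation: [2.143, 2.295, 0.002]
contact_force: [0.1, 0.1, -0.3]
opening: 0.199
finger_force: 40.0
want turn deg -94.9
t 21.23 pos [446.5 -90.8  87.6] ang 3.9 shift [ 154.5 -266.2   -2.6] turn [ 0.002  0.002 -1.657] rows>= 13.3 op 0.2 ff 40.0 q [-0.02  0.34]
```

```bash
python3 -m inch '[[[52,-89,0,0,0,-0.552],[52,-89,0,0,0,-0.552],[52,-89,0,0,0,-0.552],[52,-89,0,0,0,-0.552],[52,-89,0,0,0,-0.552]]]' | head -1
python3 -m inch '[[[52,-89,0,0,0,-0.552],[52,-89,0,0,0,-0.552],[52,-89,0,0,0,-0.552],[52,-89,0,0,0,-0.552],[52,-89,0,0,0,-0.552]]]' | head -1
python3 -m inch '[[[51,-88,0,0,0,-0.552],[51,-88,0,0,0,-0.552],[51,-88,0,0,0,-0.552],[51,-88,0,0,0,-0.552],[51,-88,0,0,0,-0.552]]]' | head -1
python3 -m inch '[[[0,0,0,0,0,0],[0,0,0,0,0,0],[0,0,0,0,0,0]]]' | tail -2
python3 -c "
from h import *
plan(601,-357,17,89)"
```

```text
time: 21.65
time: 22.07
time: 22.48
opening: 0.192
finger_force: 40.0
want turn deg -0.1
t 22.73 pos [ 600.8 -356.5   85.8] ang -90.9 shift [  0.2  -0.5 -68.8] turn [-0.001 -0.001 -0.003] rows>= 1.6 op 0.19 ff 40.0 q [ 0.14 -0.64]
```

```bash
python3 -m inch '[[[0,0,-40,0,0,0],[0,0,-69,0,0,0],[0,0,-69,0,0,0],[0,0,-69,0,0,0]]]' | head -4
python3 -m inch '[[[0,0,0,0,0,0],[0,0,0,0,0,0]]]' 0.33
python3 -m inch '[[[0,0,40,0,0,0],[0,0,80,0,0,0],[0,0,120,0,0,0],[0,0,120,0,0,0],[0,0,120,0,0,0]]]' 0.75 30 | head -2
python3 -c "
from h import *
shot('wrist','w8')
plan(452,160,100,99)"
```

```text
time: 23.07
eef_pos: [0.6003, -0.3564, 0.0166]
orientation: [-3.14, 0.025, 0.003]
contact_force: [0.5, -0.1, 0.5]
time: 23.23
eef_pos: [0.6016, -0.3575, 0.0191]
orientation: [3.141, -0.026, 0.002]
contact_force: [-0.3, 0.8, -0.2]
opening: 0.332
finger_force: 0.0
time: 23.65
eef_pos: [0.6025, -0.3583, 0.142]
want turn deg 190.0
t 23.7 pos [ 601.7 -357.2  139.6] ang -91.0 shift [-149.7  517.2  -39.6] turn [ 5.000e-03 -1.000e-03 -2.968e+00] rows>= 23.7 op 0.75 ff 0.0 q [ 0.12 -0.67]
```

View pics/w8.png

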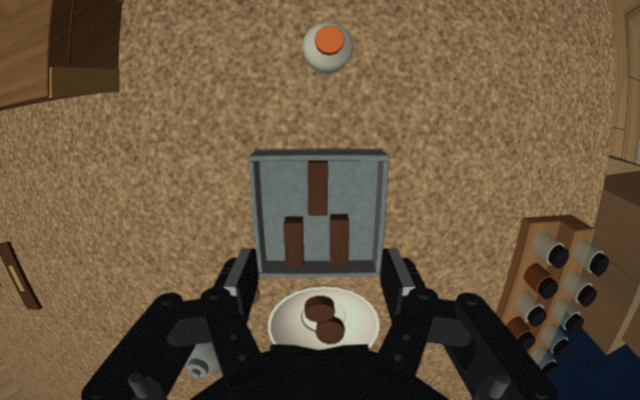

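All three pillars lie in the tray ((318,188), (294,242), (340,240)) and both feet in the dish. Now plate A, approached with the camera facing +x so it ends up above the plate once I pitch.

```bash
python3 -m inch '[[[-11,38,0,0,0,0.03],[-22,76,0,0,0,0.06],[-33,114,0,0,0,0.06],[-44,152,0,0,0,0.06],[-55,190,0,0,0,0.06]]]' | head -1
python3 -m inch '[[[-11,38,0,0,0,0.03],[-22,76,0,0,0,0.06],[-33,114,0,0,0,0.06],[-44,152,0,0,0,0.06],[-55,190,0,0,0,0.06]]]' | head -1
python3 -m inch '[[[-11,38,-10,0,0,0.03],[-22,76,-20,0,0,0.057],[-33,114,-30,0,0,0.057],[-40,137,-38,0,0,0.057],[-40,137,-38,0,0,0.057]]]' | head -1
python3 -m inch '[[[0,0,0,0,0,0],[0,0,0,0,0,0],[0,0,0,0,0,0]]]' | tail -2
python3 -c "
from h import *
wristblobs('w9',.010,(150,50,480,290))
topblobs('t4')
plan(452,160,100,99)"
```

```text
time: 24.12
time: 24.53
time: 24.95
opening: 0.746
finger_force: 0.0
(397, 69, 60, 45, -84.9) [401. 273.]
(366, 220, 70, 40, -25.8) [238. 272.]
(457, 166, 140, 55, 10.9) [314. 184.]
(481, 286, 136, 50, 2.2) [174. 137.]
(477, 228, 263, 227, 2.3)
(602, 292, 162, 71, -59.7)
want turn deg 180.0
t 25.3 pos [451.6 158.7  99.8] ang -81.0 shift [0.4 1.3 0.2] turn [-1.000e-03  0.000e+00  3.141e+00] rows>= 25.1 op 0.75 ff 0.0 q [-0.89 -1.21]
```

View pics/w9.png

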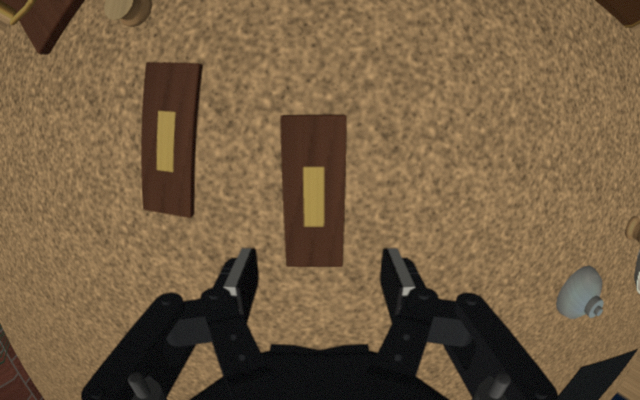

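The wrist view shows plate A at (314,190), just left of the finger midline (about 321), so I'll shift a few mm in +y before descending.

```bash
python3 -m inch '[[[2,4,-40,0,0,0.01],[2,4,-80,0,0,0.01],[2,4,-96,0,0,0.01],[2,4,-96,0,0,0.01],[2,4,-96,0,0,0.01]]]' | sed -n 2,4p
python3 -m inch '[[[0,0,-6,0,0,0],[0,0,-6,0,0,0]]]' | sed -n 2,4p
python3 -m inch '[[[0,0,0,0,0,0],[0,0,0,0,0,0],[0,0,0,0,0,0],[0,0,0,0,0,0],[0,0,0,0,0,0]]]' 0 30
```

```text
eef_pos: [0.4532, 0.1627, 0.0035]
orientation: [3.13, 0.263, -0.002]
contact_force: [-0.2, 0.7, 0.2]
eef_pos: [0.4539, 0.164, -0.0018]
orientation: [-3.13, -0.266, -0.003]
contact_force: [0.2, -0.6, -0.1]
time: 26.3
eef_pos: [0.4537, 0.1642, -0.0014]
orientation: [-3.13, -0.266, -0.003]
contact_force: [-0.8, -0.1, 6.6]
opening: 0.576
finger_force: 30.7
```

```bash
python3 -m inch '[[[0,0,20,0,0,0],[0,0,50,0,0,0],[0,0,80,0,0,0],[0,0,110,0,0,0],[0,0,110,0,0,0]]]'
python3 - <<'E'
from h import *
plan(560,60,110)
# box front top edge from top image t0: dark/bright boundary -> use scene+top; find edge pixels of front top edge in top view
im,d,T,k=ld('t4')
g=cv2.cvtColor(im,cv2.COLOR_BGR2GRAY).astype(float); g=cv2.GaussianBlur(g,(1,5),0)
for z,r in((.105,(125,160)),(0.0,(140,168))):
  P=[]
  for u in range(285,395,5):
    col=np.diff(g[r[0]:r[1],u]); i=(np.argmin(col) if z>0 else np.argmax(col)); P.append(onz(k,T,u,r[0]+i+.5,z)*1000)
  P=np.array(P); f=np.polyfit(P[:,1],P[:,0],1); res=P[:,0]-np.polyval(f,P[:,1]); ok=abs(res-np.median(res))<4; f=np.polyfit(P[ok,1],P[ok,0],1); print(z,ok.sum(),'x=%.1f at y=0, slope %.4f'%(f[1],f[0]),P[ok,1].min(),P[ok,1].max())
E
```

```text
time: 26.72
eef_pos: [0.4553, 0.1644, 0.1124]
orientation: [-3.128, -0.266, -0.01]
contact_force: [0.6, 0.9, -0.6]
opening: 0.575
finger_force: 32.2
t 26.72 pos [455.3 164.4 112.4] ang -80.3 shift [ 104.7 -104.4   -2.4] turn [0. 0. 0.] rows>= 3.5 op 0.57 ff 32.2 q [-0.91 -1.22]
0.105 22 x=718.3 at y=0, slope 0.0687 -124.89862369395625 131.9485387660818
0.0 22 x=719.3 at y=0, slope 0.0681 -141.75833397241388 140.37074680631255
```

```bash
python3 -m inch '[[[14,-18,5,0,0,-0.03],[28,-36,10,0,0,-0.05],[42,-54,14,0,0,-0.07],[57,-72,14,0,0,-0.1],[72,-90,14,0,0,-0.12]]]' | tail -2
python3 -m inch '[[[14,-18,5,0,0,-0.03],[28,-36,10,0,0,-0.05],[42,-54,14,0,0,-0.07],[57,-72,14,0,0,-0.1],[72,-91,14,0,0,-0.117]]]' | tail -2
python3 -m inch '[[[0,0,0,0.014,-0.1,0],[0,0,0,0.021,-0.2,0],[0,0,0,0.021,-0.3,0],[0,0,0,0.021,-0.3,0]]]' | tail -2
cat >> h.py <<'E'
PS=np.radians(-3.92); n=np.array([np.cos(PS),np.sin(PS),0]); t=np.array([-np.sin(PS),np.cos(PS),0])
def place(y,off_n,off_z,th=48.,zt=-1.4,gx=0.):
    """TCP pose for plate leaning at angle th, its centre line hitting face at y; off_n back from face, off_z above table"""
    c,s=np.cos(np.radians(th)),np.sin(np.radians(th)); N=np.array([0,0,1.])
    F=np.array([719+.0685*y,y,0.]); C=F-n*(65*c+5*s+off_n)+N*(65*s+5*c+off_z)
    zt_=s*n-c*N; Y=-t; X=np.cross(Y,zt_); tcp=C+(5-zt)*zt_+gx*X
    q=bot.sense(); Rm=R.from_rotvec(q['orientation']); Rt=R.from_matrix(np.stack([X,Y,zt_],1))
    print('t',round(q['time'],2),'tcp',(q['eef_pos']*1000).round(1),'shift',(tcp-q['eef_pos']*1000).round(1),'turn',(Rt*Rm.inv()).as_rotvec().round(3),'op %.3f ff %.1f'%(q['opening'],q['finger_force']),'F',q['contact_force'].round(1),'tilt',np.degrees(np.arccos(-Rm.as_matrix()[2,2])).round(1))
E
python3 -c "
from h import *
place(-20,25,25)"
```

```text
opening: 0.576
finger_force: 32.2
opening: 0.574
finger_force: 32.1
opening: 0.576
finger_force: 32.2
t 27.88 tcp [592.7 -18.7 135. ] shift [ 57.6   3.3 -62.7] turn [-0.074 -0.533 -0.014] op 0.576 ff 32.2 F [-2.   0.1 -0.1] tilt 17.4
```

```bash
python3 -m inch '[[[5,0,-5,-0.015,-0.1,0],[10,0,-10,-0.03,-0.19,0],[15,1,-15,-0.037,-0.27,-0.007],[15,1,-15,-0.037,-0.27,-0.007]]]' | tail -2
python3 -m inch '[[[5,0,-5,-0.015,-0.1,0],[10,0,-10,-0.03,-0.19,0],[15,1,-15,-0.037,-0.25,-0.007],[15,1,-15,-0.037,-0.25,-0.007]]]' | tail -2
python3 -m inch '[[[0,0,0,0,0,0],[0,0,0,0,0,0],[0,0,0,0,0,0]]]' | tail -2
python3 -c "
from h import *
shot('scene','s1')
place(-20,12,12)"
```

```text
opening: 0.575
finger_force: 32.6
opening: 0.57
finger_force: 32.6
opening: 0.582
finger_force: 32.6
t 28.85 tcp [672.7 -11.6 227.6] shift [  -9.3   -4.7 -168.2] turn [-0.005 -0.218  0.006] op 0.573 ff 32.6 F [ 0.5 -0.7 -0.2] tilt 35.5
```

View pics/s1.png

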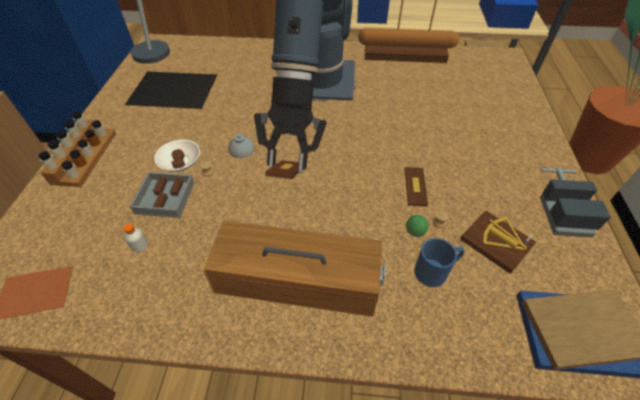

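The scene view shows the plate held edge-on at (283,168), well short of the commanded pose, so the arm couldn't follow. I'll check the joints.

```bash
python3 -m inch '[[[0,0,0,0,0,0],[0,0,0,0,0,0]]]'; python3 -c "
from h import *
s=bot.sense();print(s['qpos'].round(3),s['qvel'].round(3)); place(-20,12,12)"
```

```text
time: 29.02
eef_pos: [0.6729, -0.0119, 0.2279]
orientation: [2.959, -0.103, 0.948]
contact_force: [-0.5, -0.5, -0.1]
opening: 0.578
finger_force: 32.6
[-0.551  0.419  0.613  2.084 -1.086  0.172 -0.666] [-0.003 -0.002  0.002 -0.005 -0.002 -0.002  0.001]
t 29.02 tcp [672.9 -11.9 227.9] shift [  -9.6   -4.4 -168.5] turn [-0.004 -0.217  0.006] op 0.578 ff 32.6 F [-0.5 -0.5 -0.1] tilt 35.6
```

```bash
cat > k.py <<'E'
from h import *
from scipy.optimize import least_squares
import itertools, json
LO=np.array([-2.76,-.34,-1.52,.19-.02,-1.09,.17,-2.82]); HI=np.array([2.76,2.15,1.57,2.46,4.23,1.99,2.82])
rz=lambda a:R.from_euler('z',a).as_matrix(); ry=lambda a:R.from_euler('y',a).as_matrix()
def fk(q,p):
    h0,L1,L2,Lt,c,d,e=p; sg=-1
    A=rz(sg*q[0]+c); x=np.array([0,0,h0]); A=A@ry(q[1])@rz(sg*q[2]); x=x+A@[0,0,L1]; A=A@ry(q[3])@rz(sg*q[4]); x=x+A@[0,0,L2]
    A=A@ry(q[5])@rz(sg*q[6]+d); x=x+A@[0,0,Lt]; return x,A
E
cat > fit.py <<'E'
from k import *
s=bot.sense()
D=[([-1.2318046,0.57644153,0.02483246,1.4378353,-0.0150019,1.12896208,-0.05648646],[.27677896,.61520767,.23052892],[-6.59044722e-01,-3.07143793,2.26e-3]),(s['qpos'],s['eef_pos'],s['orientation'])]
def f(p):
    o=[]
    for q,x,r in D:
        X,A=fk(q,p); o+=list((X-x)*5)+list((R.from_matrix(A).inv()*R.from_rotvec(r)).as_rotvec())
    return np.array(o)
best=min((least_squares(f,[.35,.45,.45,.3,0,d,0]) for d in(0,1.57,3.14,-1.57)),key=lambda r:r.cost)
print(best.cost,best.x.round(4),best.fun.round(4)); np.save('p.npy',best.x)
E
python3 fit.py
```

```text
0.0008781332218704326 [ 0.2654  0.6001  0.3849  0.372  -0.0687  1.5085  0.    ] [-0.0041 -0.0004  0.0046 -0.     -0.0001 -0.0064  0.0021  0.0036 -0.0046
  0.0399  0.002   0.0064]
```

```bash
cat > ik.py <<'E'
from k import *
p=np.load('p.npy'); q0=bot.sense()['qpos']
def target(y,off_n,off_z,th,flip=False,zt=-1.4,dth=0):
    c,s=np.cos(np.radians(th)),np.sin(np.radians(th)); N=np.array([0,0,1.])
    F=np.array([719+.0685*y,y,0.]); C=F-n*(65*c+5*s+off_n)+N*(65*s+5*c+off_z)
    a=np.radians(th-dth); z=np.sin(a)*n-np.cos(a)*N; Y=t if flip else -t; X=np.cross(Y,z)
    return (C+(5-zt)*z)/1000,np.stack([X,Y,z],1)
rng=np.random.default_rng(0)
for y in(-20,):
 for flip in(False,True):
  for th in(48,42):
   for dth in(0,10,20):
    X,A=target(y,5,5,th,flip,dth=dth)
    def g(q): x,B=fk(q,p); return np.r_[(x-X)*5,R.from_matrix(B.T@A).as_rotvec()]
    S=[]
    for i in range(25):
        r=least_squares(g,rng.uniform(LO+.05,HI-.05),bounds=(LO+.04,HI-.04))
        if r.cost<1e-6: S.append((np.abs(r.x-q0).max(),r.x.round(2)))
    S.sort(key=lambda v:v[0]); print(y,flip,th,dth,len(S),*[v[1] for v in S[:3]])
E
python3 ik.py
```

```text
-20 False 48 0 0
-20 False 48 10 11 [ 0.47  0.89 -0.9   2.3   2.27  0.86  2.48] [ 0.61  1.13 -1.3   2.3   2.11  1.2   2.76] [ 0.26  0.76 -0.52  2.3   2.53  0.65  2.14]
-20 False 48 20 14 [ 0.24  0.7  -0.47  2.14  2.02  0.36  2.64] [ 0.1   0.67 -0.24  2.14  2.27  0.23  2.36] [ 0.32  0.73 -0.61  2.14  1.94  0.45  2.74]
-20 False 42 0 10 [ 0.56  1.07 -1.15  2.37  2.28  1.18  2.56] [ 0.56  1.07 -1.15  2.37  2.28  1.17  2.56] [ 0.53  1.03 -1.07  2.37  2.32  1.11  2.5 ]
-20 False 42 10 10 [ 0.46  0.84 -0.86  2.22  2.07  0.71  2.65] [ 0.22  0.71 -0.43  2.22  2.38  0.44  2.27] [ 0.21  0.71 -0.43  2.22  2.38  0.44  2.27]
-20 False 42 20 0
-20 True 48 0 0
-20 True 48 10 11 [ 0.51  0.93 -0.98  2.3   2.23  0.91 -0.6 ] [ 0.48  0.89 -0.91  2.3   2.26  0.87 -0.65] [ 0.46  0.88 -0.88  2.3   2.28  0.84 -0.68]
-20 True 48 20 13 [ 0.63  1.09 -1.34  2.14  1.81  1.11 -0.12] [ 0.64  1.14 -1.4   2.14  1.81  1.18 -0.1 ] [ 0.55  0.92 -1.07  2.14  1.82  0.82 -0.21]
-20 True 42 0 15 [ 0.59  1.16 -1.28  2.37  2.23  1.29 -0.48] [ 0.51  0.99 -1.01  2.37  2.35  1.07 -0.69] [ 0.28  0.81 -0.56  2.37  2.62  0.82 -1.08]
-20 True 42 10 16 [ 0.56  0.96 -1.11  2.22  1.99  0.91 -0.35] [ 0.5   0.88 -0.95  2.22  2.04  0.78 -0.44] [ 0.49  0.87 -0.92  2.22  2.05  0.75 -0.46]
-20 True 42 20 13 [ 0.13  0.67 -0.3   2.06  1.38  0.21  0.11] [ 0.14  0.67 -0.3   2.06  1.38  0.21  0.11] [ 0.13  0.67 -0.3   2.06  1.38  0.21  0.11]
```

```bash
cat > ik2.py <<'E'
from k import *
exec(open('ik.py').read().split("rng=")[0].split("\n",1)[1])
def solve(X,A):
    def g(q): x,B=fk(q,p); return np.r_[(x-X)*5,R.from_matrix(B.T@A).as_rotvec()]
    b=None
    for s in range(12):
        r=least_squares(g,np.clip(np.array([-.8,.6,0,1.5,0,.8,-1.2])+np.random.default_rng(s).normal(0,.25,7),LO+.05,HI-.05),bounds=(LO+.03,HI-.03))
        if r.cost<1e-6 and (b is None or abs(r.x[4])+abs(r.x[2])<abs(b[4])+abs(b[2])): b=r.x
    return None if b is None else b.round(2)
for y in(-20,90):
  for dth in(20,26,32,38,45): print('place',y,dth,solve(*target(y,5,5,48,dth=dth)))
for x in(.46,.5,.55):
  for y in(.06,.16):
    for tl in(26,32,38,45):
      a=-np.radians(tl); z=np.sin(a)*n-np.cos(a)*np.array([0,0,1.]); print('grasp',x,y,tl,solve(np.array([x,y,.003]),np.stack([np.cross(-t,z),-t,z],1)))
E
python3 ik2.py
```

```text
place -20 20 None
place -20 26 None
place -20 32 [-0.08  0.66  0.04  1.94 -0.05  0.26 -1.63]
place -20 38 [-0.06  0.68  0.02  1.84 -0.01  0.44 -1.67]
place -20 45 [-0.05  0.72  0.    1.71 -0.    0.65 -1.68]
place 90 20 None
place 90 26 [-0.52  0.7   0.41  2.   -1.03  0.2  -0.89]
place 90 32 [-0.34  0.68  0.15  1.9  -0.11  0.29 -1.76]
place 90 38 [-0.29  0.7   0.09  1.8  -0.05  0.47 -1.81]
place 90 45 [-0.26  0.74  0.08  1.67 -0.07  0.68 -1.78]
grasp 0.46 0.06 26 [-0.1   0.82 -0.08  1.82 -0.02  0.95 -1.79]
grasp 0.46 0.06 32 [-0.09  0.88 -0.08  1.73 -0.02  1.09 -1.78]
grasp 0.46 0.06 38 [-0.14  0.94  0.01  1.64 -0.09  1.23 -1.7 ]
grasp 0.46 0.06 45 [-0.13  1.01 -0.    1.54 -0.09  1.38 -1.71]
grasp 0.46 0.16 26 [-0.3   0.83 -0.01  1.77 -0.15  0.97 -1.83]
grasp 0.46 0.16 32 [-0.29  0.89 -0.    1.69 -0.17  1.11 -1.8 ]
grasp 0.46 0.16 38 [-0.27  0.95 -0.01  1.6  -0.17  1.24 -1.8 ]
grasp 0.46 0.16 45 [-0.25  1.02 -0.02  1.5  -0.18  1.39 -1.8 ]
grasp 0.5 0.06 26 [-0.1   0.86 -0.07  1.7  -0.02  1.03 -1.78]
grasp 0.5 0.06 32 [-0.14  0.91  0.01  1.61 -0.08  1.17 -1.71]
grasp 0.5 0.06 38 [-0.13
[... 151 characters left out ...]
.05 -1.86]
grasp 0.5 0.16 32 [-0.27  0.93 -0.    1.57 -0.15  1.19 -1.81]
grasp 0.5 0.16 38 [-0.26  0.99 -0.    1.48 -0.17  1.33 -1.8 ]
grasp 0.5 0.16 45 [-0.25  1.06 -0.01  1.37 -0.17  1.48 -1.8 ]
grasp 0.55 0.06 26 [-0.14  0.9   0.01  1.56 -0.08  1.13 -1.72]
grasp 0.55 0.06 32 [-0.13  0.97 -0.    1.45 -0.07  1.28 -1.72]
grasp 0.55 0.06 38 [-0.13  1.03 -0.    1.35 -0.08  1.42 -1.72]
grasp 0.55 0.06 45 [-0.11  1.11 -0.03  1.23 -0.07  1.58 -1.74]
grasp 0.55 0.16 26 [-0.27  0.92 -0.    1.51 -0.13  1.15 -1.83]
grasp 0.55 0.16 32 [-0.26  0.98  0.    1.41 -0.14  1.3  -1.82]
grasp 0.55 0.16 38 [-0.24  1.04 -0.02  1.31 -0.14  1.44 -1.83]
grasp 0.55 0.16 45 [-0.23  1.12 -0.02  1.19 -0.16  1.6  -1.82]
```

```bash
python3 -c "
from h import *
plan(510,60,130,86.08)"
```

```text
want turn deg 180.3
t 29.02 pos [672.9 -11.9 227.9] ang -94.2 shift [-162.9   71.9  -97.9] turn [ 0.956 -0.084 -2.99 ] rows>= 25.1 op 0.58 ff 32.6 q [-0.55 -0.67]
```

```bash
python3 -m inch '[[[-25,8,0,0.007,0.1,0],[-50,18,-10,0.014,0.2,0],[-81,36,-20,0.021,0.31,0],[-81,36,-30,0.021,0.31,0],[-81,36,-30,0.021,0.31,0]]]' | tail -2
python3 -m inch '[[[-25,8,-10,0.007,0.1,0],[-50,18,-20,0.014,0.2,0],[-81,36,-40,0.021,0.31,0],[-81,36,-50,0.021,0.31,0],[-81,36,-50,0.021,0.31,0]]]' | tail -2
python3 -m inch '[[[0,0,0,0,0,0],[0,0,0,0,0,0],[0,0,0,0,0,0]]]' 
python3 -c "
from h import *
print(bot.sense()['qpos'].round(2))
plan(510,60,5,-93.92)"
```

```text
opening: 0.575
finger_force: 32.6
opening: 0.579
finger_force: 32.6
time: 30.1
eef_pos: [0.5121, 0.0596, 0.1494]
orientation: [3.128, -0.104, 0.005]
contact_force: [0.4, -0.9, -0.0]
opening: 0.57
finger_force: 32.6
[-0.84  0.65  1.02  1.98 -0.7   0.91 -1.09]
want turn deg 179.9
t 30.1 pos [512.1  59.6 149.4] ang -93.8 shift [  -2.1    0.4 -144.4] turn [-0.004  0.018  3.14 ] rows>= 25.1 op 0.57 ff 32.6 q [-0.84 -1.09]
```

```bash
python3 -m inch '[[[0,0,-40,0,0.018,0],[0,0,-80,0,0.018,0],[0,0,-120,0,0.018,0],[0,0,-138,0,0.018,0],[0,0,-138,0,0.018,0]]]' | tail -2
python3 -m inch '[[[0,0,-6,0,0,0],[0,0,-9,0,0,0],[0,0,-10,0,0,0]]]' 
python3 -c "
from h import *
print(bot.sense()['qpos'].round(2))"
```

```text
opening: 0.576
finger_force: 32.5
time: 30.77
eef_pos: [0.5122, 0.0604, 0.0016]
orientation: [3.128, -0.102, -0.024]
contact_force: [0.2, 0.8, 0.8]
opening: 0.572
finger_force: 32.6
[-0.67  0.83  0.75  2.08 -0.97  0.64 -0.87]
```

```bash
python3 -m inch '[[[0,0,-2,0,0,0],[0,0,-2,0,0,0]]]' | sed -n 2,4p
python3 -m inch '[[[0,0,0,0,0,0],[0,0,0,0,0,0],[0,0,0,0,0,0]]]' 0.75 | tail -2
python3 -m inch '[[[0,0,30,0,0,0],[0,0,60,0.007,0.1,0],[0,0,80,0.014,0.2,0],[0,0,90,0.021,0.3,0],[0,0,90,0.021,0.33,0]]]' | head -3
python3 -m inch '[[[0,0,0,0.007,0.1,0],[0,0,0,0.014,0.2,0],[0,0,0,0.021,0.3,0],[0,0,0,0.021,0.33,0],[0,0,0,0.021,0.33,0]]]' | head -3
python3 -m inch '[[[0,0,0,0,0,0],[0,0,0,0,0,0]]]' | head -3
cat >> h.py <<'E'
def tplan(x,y,z,tilt,yaw=-3.92):
    a=np.radians(tilt); p_=np.radians(yaw); nn=np.array([np.cos(p_),np.sin(p_),0]); tt=np.array([-np.sin(p_),np.cos(p_),0])
    zz=np.sin(a)*nn-np.cos(a)*np.array([0,0,1.]); A=R.from_matrix(np.stack([np.cross(-tt,zz),-tt,zz],1)); q=bot.sense(); Rm=R.from_rotvec(q['orientation'])
    print('t',round(q['time'],2),'tcp',(q['eef_pos']*1000).round(1),'shift',(np.array([x,y,z])-q['eef_pos']*1000).round(1),'turn',(A*Rm.inv()).as_rotvec().round(3),'op %.3f ff %.1f'%(q['opening'],q['finger_force']),'F',q['contact_force'].round(1),'q',q['qpos'].round(2))
E
python3 -c "
from h import *
im,d,c=shot('top','t5'); shot('wrist','w10')
tplan(500,60,60,-38)"
```

```text
eef_pos: [0.5121, 0.0606, -0.0007]
orientation: [3.128, -0.101, -0.025]
contact_force: [1.9, 0.1, 0.8]
opening: 0.753
finger_force: 0.0
time: 31.6
eef_pos: [0.5136, 0.0599, 0.0907]
orientation: [3.089, -0.096, -0.547]
time: 32.02
eef_pos: [0.5113, 0.06, 0.0867]
orientation: [-2.952, 0.09, 1.049]
time: 32.18
eef_pos: [0.511, 0.0604, 0.0888]
orientation: [-2.954, 0.09, 1.041]
t 32.28 tcp [511.   60.7  89.3] shift [-11.   -0.7 -29.3] turn [ 0.01  -0.014 -0.012] op 0.752 ff 0.0 F [-1.3  0.4  0.7] q [-0.52  1.04  0.81  1.46 -0.55  1.62 -1.2 ]
```

View pics/w10.png

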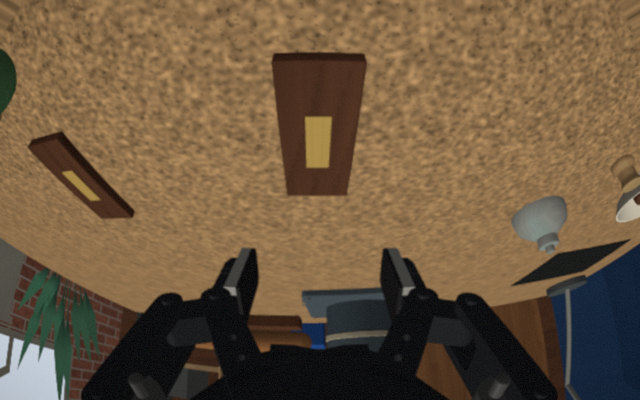

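Wrist view at -38° tilt: the plate lies straight ahead, centred at (319,125), squarely between the fingers. I'll grasp it at this tilt so it can later lean at 48° with the tool nearly upright.

```bash
python3 -m inch '[[[-15,0,-30,0.01,-0.014,-0.012],[-15,0,-60,0.01,-0.014,-0.012],[-15,0,-70,0.01,-0.014,-0.012],[-15,0,-70,0.01,-0.014,-0.012],[-15,0,-70,0.01,-0.014,-0.012]]]' | sed -n 2,4p
python3 -c "
from h import *
wristblobs('w11',.01,(200,20,440,270))
tplan(496,60,4,-38)"
```

```text
eef_pos: [0.4964, 0.0605, 0.0193]
orientation: [-2.947, 0.101, 1.018]
contact_force: [0.2, -0.4, -0.3]
(457, 16, 53, 24, 28.5) [396. 261.]
(465, 113, 50, 24, -28.9) [242. 261.]
(517, 61, 137, 52, -3.8) [317. 185.]
(611, 58, 4, 4, -5.3) [302.  41.]
t 32.75 tcp [496.9  60.3  19.8] shift [ -0.9  -0.3 -15.8] turn [ 0.001 -0.001 -0.   ] op 0.751 ff 0.0 F [ 0.2 -0.4  0.3] q [-0.51  1.11  0.78  1.54 -0.61  1.49 -1.16]
```

```bash
python3 -m inch '[[[-1,0,-10,0,0,0],[-1,0,-16,0,0,0],[-1,0,-16,0,0,0],[-1,0,-16,0,0,0]]]' | sed -n 2,4p
python3 -m inch '[[[0,0,0,0,0,0],[0,0,0,0,0,0],[0,0,0,0,0,0],[0,0,0,0,0,0],[0,0,0,0,0,0]]]' 0 36
python3 -m inch '[[[0,0,15,0,0,0],[0,0,30,0,0,0],[0,0,50,0,0,0],[0,0,70,0,0,0],[0,0,90,0,0,0]]]'
python3 -c "
from h import *
shot('wrist','w12');tplan(580,20,120,10)"
```

```text
eef_pos: [0.4951, 0.0605, 0.0024]
orientation: [-2.947, 0.101, 1.019]
contact_force: [0.2, -0.5, -0.7]
time: 33.5
eef_pos: [0.4955, 0.0604, 0.0029]
orientation: [-2.947, 0.101, 1.017]
contact_force: [2.7, 0.5, 6.0]
opening: 0.576
finger_force: 38.1
time: 33.92
eef_pos: [0.4951, 0.0603, 0.0947]
orientation: [-2.947, 0.102, 1.018]
contact_force: [0.2, -0.1, -0.6]
opening: 0.57
finger_force: 37.3
t 33.97 tcp [496.4  59.7  98.3] shift [ 83.6 -39.7  21.7] turn [-0.057 -0.834  0.001] op 0.573 ff 37.3 F [ 1.5 -0.9  2.3] q [-0.53  1.01  0.82  1.52 -0.55  1.59 -1.18]
```

View pics/w12.png

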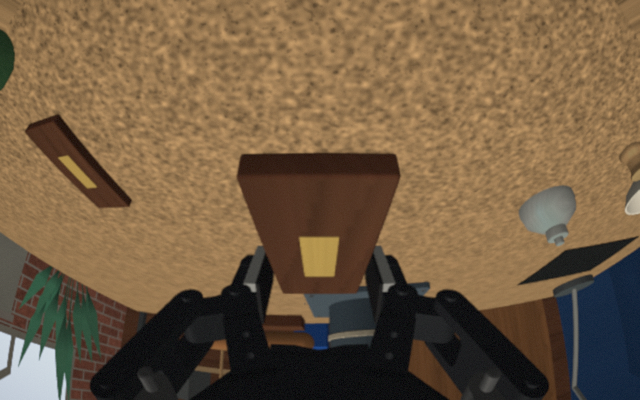

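The plate is held square and level between the fingers ((320,225)), its upper end clear of the gripper body. Next I'll pitch up 48° towards staging.

```bash
cat >> h.py <<'E'
def place2(y,off_n,off_z,th=48.,tg=-38.,o=(18.5,0,2.1)):
    c,s=np.cos(np.radians(th)),np.sin(np.radians(th))
    F=np.array([719+.0685*y,y,0.]); C=F-n*(65*c+5*s+off_n)+np.array([0,0,65*s+5*c+off_z])
    tcp=C-n*(o[0]*c-o[2]*s)-t*o[1]-np.array([0,0,o[0]*s+o[2]*c]); tplan(*tcp,th+tg)
E
python3 -m inch '[[[10,-5,10,-0.007,-0.1,0],[20,-10,20,-0.014,-0.2,0],[30,-15,30,-0.019,-0.278,0],[30,-15,30,-0.019,-0.278,0]]]' | tail -2
python3 -m inch '[[[10,-5,0,-0.007,-0.1,0],[20,-10,0,-0.014,-0.2,0],[30,-15,0,-0.019,-0.278,0],[30,-15,0,-0.019,-0.278,0]]]' | tail -2
python3 -m inch '[[[10,-5,0,-0.007,-0.1,0],[20,-10,0,-0.014,-0.2,0],[30,-15,0,-0.019,-0.278,0],[30,-15,0,-0.019,-0.278,0],[30,-15,0,-0.019,-0.278,0]]]' | tail -2
python3 -m inch '[[[0,0,0,0,0,0],[0,0,0,0,0,0],[0,0,0,0,0,0]]]' | tail -2
python3 -c "
from h import *
place2(-20,15,15)"
```

```text
opening: 0.576
finger_force: 37.5
opening: 0.57
finger_force: 37.5
opening: 0.571
finger_force: 37.5
opening: 0.572
finger_force: 37.5
t 35.3 tcp [585.6  15.9 122.1] shift [ 59.2 -30.9 -70.6] turn [-0.    -0.006 -0.001] op 0.572 ff 37.5 F [-0.  -0.1 -0.4] q [-0.67  0.67  0.89  1.99 -0.85  0.69 -0.92]
```

```bash
python3 -m inch '[[[12,-8,-14,0,0,0],[24,-16,-28,0,0,0],[36,-24,-42,0,0,0],[48,-31,-56,0,0,0],[59,-31,-70,0,-0.006,0]]]' | tail -2
python3 -m inch '[[[0,0,0,0,0,0],[0,0,0,0,0,0],[0,0,0,0,0,0]]]' | tail -2
python3 -c "
from h import *
shot('scene','s2')
place2(-20,4,0)"
```

```text
opening: 0.575
finger_force: 37.5
opening: 0.575
finger_force: 37.5
t 36.02 tcp [643.9 -15.4  53.1] shift [ 11.8  -0.4 -16.6] turn [-0.     0.002  0.   ] op 0.573 ff 37.5 F [-0.4  0.7 -0.2] q [-0.5   0.8   0.75  1.9  -0.96  0.63 -0.81]
```

```bash
python3 -c "
import cv2
im=cv2.imread('pics/s2.png');cv2.imwrite('pics/s2c.png',cv2.resize(im[100:330,180:440],None,fx=2.3,fy=2.3))"
```

```text
(no output)
```

View pics/s2c.png

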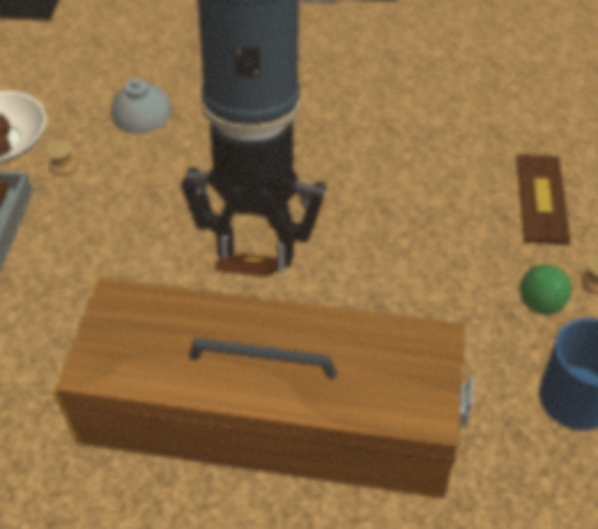

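The plate is in front of the box, upper end at (250,262) in the crop, clear of the face. I'll lower to the table, then ease forward while watching the force.

```bash
python3 -m inch '[[[3,0,-5,0,0,0],[6,0,-10,0,0,0],[8,0,-14,0,0,0],[8,0,-14,0,0,0]]]' | sed -n 2,4p
python3 -m inch '[[[0,0,-1,0,0,0],[0,0,-2,0,0,0],[0,0,-2,0,0,0]]]' | sed -n 2,4p
python3 -m inch '[[[1,0,0,0,0,0],[2,0,0,0,0,0],[3,0,0,0,0,0],[3,0,0,0,0,0]]]' | sed -n 2,4p
```

```text
eef_pos: [0.6528, -0.0151, 0.038]
orientation: [3.122, -0.107, 0.277]
contact_force: [0.4, 0.3, 0.3]
eef_pos: [0.6533, -0.0153, 0.0373]
orientation: [3.122, -0.107, 0.28]
contact_force: [2.7, 1.6, 5.8]
eef_pos: [0.6547, -0.0154, 0.0364]
orientation: [3.123, -0.107, 0.275]
contact_force: [-2.0, 1.9, 6.1]
```

```bash
python3 -m inch '[[[1,0,0.5,0,0,0],[2,0,0.5,0,0,0],[3,0,0.5,0,0,0],[3,0,0.5,0,0,0]]]' | sed -n 2,4p
python3 -m inch '[[[1,0,0,0,0,0],[2,0,0,0,0,0],[2,0,0,0,0,0]]]' | sed -n 2,4p
python3 -m inch '[[[1,0,0,0,0,0],[2,0,0,0,0,0],[2,0,0,0,0,0]]]' | sed -n 2,4p
```

```text
eef_pos: [0.6582, -0.0158, 0.0369]
orientation: [3.122, -0.108, 0.276]
contact_force: [-2.9, 0.1, 3.5]
eef_pos: [0.6601, -0.0157, 0.0369]
orientation: [3.122, -0.108, 0.276]
contact_force: [-3.4, -0.4, 3.1]
eef_pos: [0.6603, -0.0157, 0.0368]
orientation: [3.123, -0.108, 0.271]
contact_force: [-11.2, 0.9, 10.2]
```

```bash
python3 -m inch '[[[-1,0,0,0,0,0],[-1,0,0,0,0,0]]]' | sed -n 2,4p
python3 -m inch '[[[0,0,0,0,0,0],[0,0,0,0,0,0],[0,0,0,0,0,0],[0,0,0,0,0,0]]]' 0.75 | sed -n 2,5p
python3 -m inch '[[[-3,0,15,0,0,0],[-7,0,35,0,0,0],[-13,0,65,0,0,0],[-20,0,100,0,0,0],[-25,0,125,0,0,0]]]' | sed -n 2,4p
python3 -m inch '[[[-40,0,0,0,0,0],[-80,0,0,0,0,0],[-110,20,0,0,0.05,0],[-110,40,0,0,0.1,0],[-110,60,0,0,0.17,0]]]' | sed -n 2,4p
python3 -c "
from h import *
im,d,_=shot('scene','s3'); im2,d2,_=shot('top','t6')
a=cv2.resize(im[100:300,180:440],(780,600));cv2.imwrite('pics/s3c.png',a)
topblobs('t7')
plan(481,287,100,90)"
```

```text
eef_pos: [0.6602, -0.0157, 0.0368]
orientation: [3.122, -0.108, 0.274]
contact_force: [-7.1, 0.1, 5.8]
eef_pos: [0.6616, -0.0154, 0.0369]
orientation: [3.122, -0.107, 0.277]
contact_force: [-0.4, -0.8, -0.1]
opening: 0.754
eef_pos: [0.6359, -0.0164, 0.1654]
orientation: [3.121, -0.109, 0.278]
contact_force: [1.2, 0.2, 0.4]
eef_pos: [0.5236, 0.0449, 0.1638]
orientation: [3.13, -0.111, 0.007]
contact_force: [2.2, 0.7, -0.2]
(486, 120, 411, 221, -70.0)
want turn deg 183.7
t 39.25 pos [527.1  46.  162.5] ang -93.7 shift [-46.1 241.  -62.5] turn [ 0.011 -0.018 -3.077] rows>= 24.6 op 0.75 ff 0.0 q [-0.8  -1.09]
```

View pics/s3c.png

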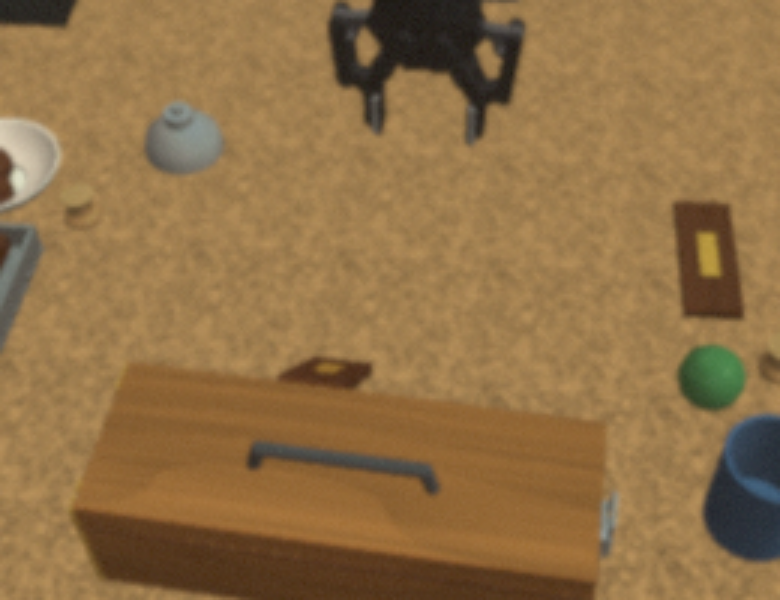

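Plate A leans on the box and stays there ((325,372) in the crop). Plate B is near the green marble, so I'll lift it vertically, set it down in the clear, and regrasp tilted.

```bash
python3 -m inch '[[[-8,40,0,0,0,0.03],[-16,80,0,0,0,0.064],[-24,120,0,0,0,0.064],[-32,160,-20,0,0,0.064],[-40,200,-35,0,0,0.064]]]' 0.75 30| head -1
python3 -m inch '[[[-4,40,-25,0,0,0],[-4,40,-25,0,0,0],[-4,40,-25,0,0,0],[-4,40,-25,0,0,0]]]' | head -3
python3 -c "
from h import *
wristblobs('w13',.010,(150,30,480,290))
tplan(481,288,100,0,0)"
```

```text
time: 39.67
time: 40.0
eef_pos: [0.4835, 0.278, 0.1045]
orientation: [3.129, -0.007, 0.012]
(413, 195, 64, 46, 85.3) [405. 274.]
(415, 360, 63, 46, -86.9) [238. 274.]
(482, 293, 137, 57, 0.6) [301. 193.]
(591, 328, 34, 21, -12.8) [250.  68.]
(608, 283, 53, 19, 89.5) [313.  38.]
(611, 406, 37, 29, -9.9) [159.  47.]
t 40.05 tcp [484.  277.4 105. ] shift [-3.  10.6 -5. ] turn [0.012 0.008 0.006] op 0.750 ff 0.0 F [-0.  -1.4 -0.8] q [-1.17  0.76  0.96  1.92 -0.8   0.89 -1.38]
```

```bash
python3 -m inch '[[[-2,13,-30,0.012,0.008,0],[-2,13,-60,0.012,0.008,0],[-2,13,-90,0.012,0.008,0],[-2,13,-100,0.012,0.008,0],[-2,13,-100,0.012,0.008,0]]]' | sed -n 2,4p
python3 -m inch '[[[0,0,-3,0,0,0],[0,0,-6,0,0,0],[0,0,-6,0,0,0]]]' | sed -n 2,4p
```

```text
eef_pos: [0.481, 0.2902, 0.0032]
orientation: [3.141, -0.01, -0.005]
contact_force: [0.2, 0.1, 0.5]
eef_pos: [0.4821, 0.2924, -0.0009]
orientation: [-3.14, 0.007, -0.001]
contact_force: [0.2, 0.2, -0.8]
```

```bash
python3 -m inch '[[[0,0,0,0,0,0],[0,0,0,0,0,0],[0,0,0,0,0,0],[0,0,0,0,0,0],[0,0,0,0,0,0]]]' 0 30
python3 -m inch '[[[0,0,15,0,0,0],[0,0,35,0,0,0],[0,0,55,0,0,0],[0,0,75,0,0,0],[0,0,75,0,0,0]]]'
python3 -c "
from h import *
tplan(512,110,75,0)"
```

```text
time: 41.13
eef_pos: [0.4817, 0.2926, -0.0009]
orientation: [-3.14, 0.005, -0.0]
contact_force: [-0.8, -0.4, 5.8]
opening: 0.575
finger_force: 30.4
time: 41.55
eef_pos: [0.483, 0.2928, 0.0767]
orientation: [-3.138, 0.006, -0.005]
contact_force: [1.1, 0.2, -0.7]
opening: 0.578
finger_force: 32.1
t 41.55 tcp [483.  292.8  76.7] shift [  29.  -182.8   -1.7] turn [-0.003  0.003 -0.064] op 0.578 ff 32.1 F [ 1.1  0.2 -0.7] q [-1.15  0.8   0.91  1.93 -0.85  0.85 -1.36]
```

```bash
python3 -m inch '[[[5,-30,0,0,0,-0.02],[10,-60,0,0,0,-0.04],[15,-95,0,0,0,-0.064],[22,-130,0,0,0,-0.064],[26,-160,0,0,0,-0.064]]]' | tail -2
python3 -m inch '[[[3,-23,0,0,0,0],[3,-23,0,0,0,0],[3,-23,-20,0,0,0],[3,-23,-50,0,0,0],[3,-23,-70,0,0,0]]]' | tail -2
python3 -m inch '[[[0,0,0,0,0,0],[0,0,0,0,0,0],[0,0,0,0,0,0]]]' | sed -n 2,6p
```

```text
opening: 0.573
finger_force: 32.0
opening: 0.572
finger_force: 32.0
eef_pos: [0.5105, 0.1094, 0.0038]
orientation: [-3.139, 0.107, 0.001]
contact_force: [-1.0, -0.7, -0.5]
opening: 0.576
finger_force: 33.0
```

```bash
python3 -m inch '[[[0,0,-2,0,0,0],[0,0,-4,0,0,0],[0,0,-4,0,0,0]]]' | sed -n 2,4p
python3 -m inch '[[[0,0,0,0,0,0],[0,0,0,0,0,0],[0,0,0,0,0,0]]]' 0.75 | tail -2
python3 -m inch '[[[0,0,30,0,0,0],[0,0,60,0.007,0.1,0],[0,0,80,0.014,0.2,0],[0,0,90,0.021,0.3,0],[0,0,90,0.021,0.33,0]]]' | head -1
python3 -m inch '[[[0,0,0,0.007,0.1,0],[-7,0,0,0.014,0.2,0],[-15,0,-20,0.021,0.3,0],[-15,0,-50,0.021,0.33,0],[-15,0,-65,0.021,0.33,0]]]' | head -1
python3 -m inch '[[[0,0,0,0,0,0],[0,0,0,0,0,0],[0,0,0,0,0,0]]]' | sed -n 2,4p
python3 -c "
from h import *
wristblobs('w14',.01,(200,20,440,270))
tplan(495.5,110,3,-38)"
```

```text
eef_pos: [0.5104, 0.1097, -0.0006]
orientation: [-3.139, 0.106, 0.001]
contact_force: [0.2, 0.2, -0.8]
opening: 0.749
finger_force: 0.0
time: 43.55
time: 43.97
eef_pos: [0.4956, 0.1093, 0.0256]
orientation: [-2.952, 0.101, 1.011]
contact_force: [0.2, -1.0, 0.2]
(439, 62, 56, 26, 28.7) [396. 261.]
(450, 167, 55, 27, -27.3) [242. 261.]
(514, 111, 141, 52, -2.3) [314. 174.]
(611, 102, 7, 4, 89.2) [320.  26.]
t 44.27 tcp [495.9 109.4  25.9] shift [ -0.4   0.6 -22.9] turn [ 0.002  0.004 -0.001] op 0.749 ff 0.0 F [ 0.1 -0.6 -0.1] q [-0.57  1.09  0.76  1.53 -0.63  1.5  -1.23]
```

```bash
python3 -m inch '[[[-2,1,-10,0,0.004,0],[-2,1,-18,0,0.004,0],[-2,1,-23,0,0.004,0],[-2,1,-23,0,0.004,0],[-2,1,-23,0,0.004,0]]]' | sed -n 2,4p
python3 -m inch '[[[0,0,0,0,0,0],[0,0,0,0,0,0],[0,0,0,0,0,0],[0,0,0,0,0,0],[0,0,0,0,0,0]]]' 0 36
python3 -m inch '[[[0,0,15,0,0,0],[0,0,30,0,0,0],[0,0,50,0,0,0],[0,0,70,0,0,0],[0,0,90,0,0,0]]]'
python3 -m inch '[[[10,0,10,-0.007,-0.1,0],[20,0,20,-0.014,-0.2,0],[30,0,30,-0.019,-0.278,0],[30,0,30,-0.019,-0.278,0]]]' | tail -2
python3 -m inch '[[[10,0,0,-0.007,-0.1,0],[20,0,0,-0.014,-0.2,0],[30,0,0,-0.019,-0.278,0],[30,0,0,-0.019,-0.278,0]]]' | tail -2
python3 -m inch '[[[10,0,0,-0.007,-0.1,0],[20,0,0,-0.014,-0.2,0],[30,0,0,-0.019,-0.278,0],[30,0,0,-0.019,-0.278,0],[30,0,0,-0.019,-0.278,0]]]' | tail -2
python3 -m inch '[[[0,0,0,0,0,0],[0,0,0,0,0,0],[0,0,0,0,0,0]]]' | tail -2
python3 -c "
from h import *
place2(90,15,15)"
```

```text
eef_pos: [0.4931, 0.1105, 0.0006]
orientation: [-2.948, 0.1, 1.021]
contact_force: [0.4, 0.6, -0.0]
time: 45.1
eef_pos: [0.4936, 0.1104, 0.0025]
orientation: [-2.948, 0.1, 1.02]
contact_force: [3.2, 0.4, 14.1]
opening: 0.574
finger_force: 45.4
time: 45.52
eef_pos: [0.4932, 0.1101, 0.0929]
orientation: [-2.949, 0.101, 1.02]
contact_force: [0.8, 0.4, -0.3]
opening: 0.573
finger_force: 38.1
opening: 0.571
finger_force: 38.1
opening: 0.57
finger_force: 38.1
opening: 0.574
finger_force: 38.1
opening: 0.574
finger_force: 38.1
t 46.85 tcp [583.7 110.1 120.8] shift [ 68.6 -15.1 -69.3] turn [ 0.002 -0.007  0.001] op 0.574 ff 38.1 F [-0.2  0.4 -0.1] q [-0.86  0.69  0.91  1.97 -0.83  0.7  -1.11]
```

```bash
python3 -m inch '[[[14,-4,-14,0,0,0],[28,-8,-28,0,0,0],[42,-12,-42,0,0,0],[56,-15,-56,0,0,0],[69,-15,-69,0,-0.006,0]]]' | tail -2
python3 -m inch '[[[0,0,0,0,0,0],[0,0,0,0,0,0],[0,0,0,0,0,0]]]' | tail -2
python3 -c "
from h import *
place2(90,4,0)"
```

```text
opening: 0.57
finger_force: 38.1
opening: 0.57
finger_force: 38.1
t 47.52 tcp [651.8  95.1  52.2] shift [ 11.4  -0.8 -15.7] turn [ 0.002 -0.     0.001] op 0.570 ff 38.1 F [-0.4  0.3 -1. ] q [-0.7   0.83  0.78  1.86 -0.93  0.65 -1.03]
```

```bash
python3 -m inch '[[[3,0,-5,0,0,0],[6,0,-10,0,0,0],[8,0,-13,0,0,0],[8,0,-13,0,0,0]]]' | sed -n 2,4p
python3 -m inch '[[[0,0,-1,0,0,0],[0,0,-2,0,0,0],[0,0,-2,0,0,0]]]' | sed -n 2,4p
python3 -m inch '[[[1,0,0,0,0,0],[2,0,0,0,0,0],[3,0,0,0,0,0],[3,0,0,0,0,0]]]' | sed -n 2,4p
python3 -m inch '[[[1,0,0,0,0,0],[2,0,0,0,0,0],[2,0,0,0,0,0]]]' | sed -n 2,4p
```

```text
eef_pos: [0.6602, 0.0958, 0.0384]
orientation: [3.12, -0.107, 0.273]
contact_force: [0.5, -0.3, 0.5]
eef_pos: [0.6602, 0.0954, 0.037]
orientation: [3.12, -0.108, 0.274]
contact_force: [0.1, -0.3, -0.2]
eef_pos: [0.6635, 0.0954, 0.037]
orientation: [3.12, -0.108, 0.275]
contact_force: [-1.0, -0.4, -0.2]
eef_pos: [0.6654, 0.0954, 0.037]
orientation: [3.12, -0.108, 0.274]
contact_force: [-0.8, -0.4, -0.8]
```

```bash
python3 -m inch '[[[0,0,-0.7,0,0,0],[0,0,-1.5,0,0,0],[0,0,-1.5,0,0,0]]]' | sed -n 2,4p
python3 -m inch '[[[1,0,0,0,0,0],[1.5,0,0,0,0,0],[1.5,0,0,0,0,0]]]' | sed -n 2,4p
python3 -m inch '[[[0,0,-0.7,0,0,0],[0,0,-1,0,0,0],[0,0,-1,0,0,0]]]' | sed -n 2,4p
```

```text
eef_pos: [0.6661, 0.0953, 0.0361]
orientation: [3.12, -0.108, 0.277]
contact_force: [0.6, 0.3, 5.9]
eef_pos: [0.6668, 0.0953, 0.0357]
orientation: [3.12, -0.108, 0.274]
contact_force: [-1.2, 0.4, 5.8]
eef_pos: [0.6669, 0.0953, 0.0354]
orientation: [3.121, -0.108, 0.275]
contact_force: [-4.2, 0.3, 13.5]
```

Table contact is made; now forward until it touches the face.

```bash
python3 -m inch '[[[1,0,1,0,0,0],[1.5,0,1,0,0,0],[1.5,0,1,0,0,0]]]' | sed -n 2,4p
python3 -m inch '[[[1,0,0,0,0,0],[1.5,0,0,0,0,0],[1.5,0,0,0,0,0]]]' | sed -n 2,4p
```

```text
eef_pos: [0.6669, 0.0953, 0.0355]
orientation: [3.121, -0.108, 0.271]
contact_force: [-7.0, -0.4, 11.0]
eef_pos: [0.667, 0.0953, 0.0354]
orientation: [3.122, -0.109, 0.267]
contact_force: [-13.4, 0.1, 16.7]
```

```bash
python3 -m inch '[[[-2,0,0.5,0,0,0],[-2,0,0.5,0,0,0]]]' | sed -n 2,4p
python3 -m inch '[[[0,0,0,0,0,0],[0,0,0,0,0,0],[0,0,0,0,0,0],[0,0,0,0,0,0]]]' 0.75 | sed -n 2,5p
python3 -m inch '[[[-3,0,15,0,0,0],[-7,0,35,0,0,0],[-13,0,65,0,0,0],[-20,0,100,0,0,0],[-25,0,125,0,0,0]]]' | sed -n 2,4p
python3 -m inch '[[[-40,0,10,0,0,0],[-80,0,20,0,0,0],[-110,20,30,0,0.05,0],[-120,50,40,0,0.1,0],[-130,80,50,0,0.17,0]]]' | head -1
python3 -m inch '[[[-10,40,0,0,0,0],[-20,80,0,0,0,0],[-30,120,0,0,0,0],[-40,160,0,0,0,0],[-50,200,0,0,0,0]]]' | head -1
python3 -m inch '[[[-10,20,0,0,0,0],[-10,20,0,0,0,0],[-10,20,0,0,0,0]]]' | head -3
python3 -c "
from h import *
im,d,_=shot('scene','s4'); im2,d2,_=shot('top','t8')
a=np.vstack([cv2.resize(im[120:300,120:460],(640,338)),im2[60:310,0:640]]);cv2.imwrite('pics/fin.png',a)"
```

```text
eef_pos: [0.6668, 0.0953, 0.0359]
orientation: [3.12, -0.108, 0.272]
contact_force: [-2.3, 0.1, 3.0]
eef_pos: [0.6678, 0.0954, 0.0357]
orientation: [3.12, -0.108, 0.274]
contact_force: [-0.1, -0.2, 0.3]
opening: 0.749
eef_pos: [0.6425, 0.0945, 0.1644]
orientation: [3.119, -0.11, 0.277]
contact_force: [0.9, -0.4, 0.7]
time: 51.27
time: 51.68
time: 51.93
eef_pos: [0.4518, 0.3963, 0.2114]
orientation: [3.126, -0.102, 0.009]
```

View pics/fin.png

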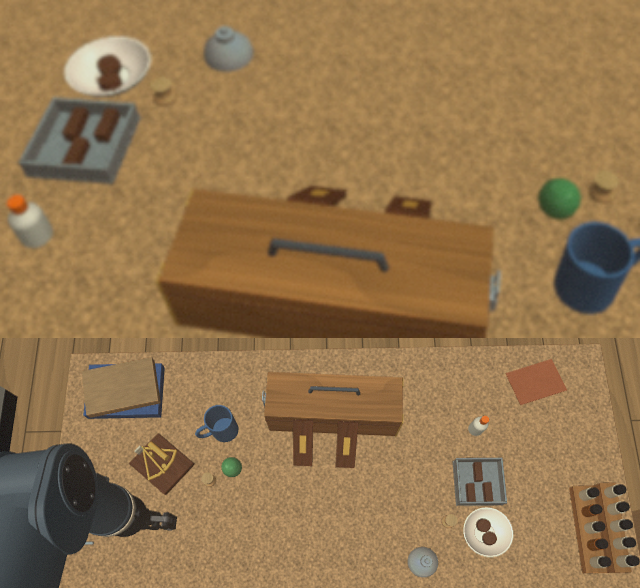

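Both plates lean side by side on the box with a clear gap ((303,445), (346,448)). The pillars are in the tray, the feet in the dish and the bystanders untouched. One quick slope check, then I'll hand in.

Run:
```python
from h import *
im,d,T,k=ld('t8'); vv,uu=np.mgrid[0:400,0:640]; P=np.stack([(uu-k[2])/k[0]*d,(vv-k[3])/k[1]*d,d],-1).reshape(-1,3); W=((P-T[:3,3])@T[:3,:3]).reshape(400,640,3)
ang=[]
for u in(303,346):
    w=W[362:382,u-4:u+5].reshape(-1,3); f=np.polyfit(w[:,0],w[:,2],1); ang.append(np.degrees(np.arctan(f[0]))); print(ang[-1].round(1),w[:,2].min().round(3),w[:,2].max().round(3))
if all(35<a<65 for a in ang): print(bot.close_job())
```

```text
72.1 -0.005 1.086
72.0 -0.004 1.086
```

Run:
```python
from h import *
im,d,T,k=ld('t8'); vv,uu=np.mgrid[0:400,0:640]; P=np.stack([(uu-k[2])/k[0]*d,(vv-k[3])/k[1]*d,d],-1).reshape(-1,3); W=((P-T[:3,3])@T[:3,:3]).reshape(400,640,3)
ang=[]
for u in(303,346):
    w=W[150:180,u-4:u+5].reshape(-1,3); w=w[(w[:,2]>.015)&(w[:,2]<.09)]; f=np.polyfit(w[:,0],w[:,2],1); ang.append(np.degrees(np.arctan(f[0]))); print(len(w),ang[-1].round(1))
if all(40<a<60 for a in ang): print(bot.close_job())
```

```text
270 46.6
258 45.8
the job is handed in; nothing more can be done
None
```

The job is handed in: both feet are in the dish, all three pillars are in the tray, and both plates lean side by side on the tool box at about 46°, not touching, with the bystanders left where they were.

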